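Empty the prism cell and hold it in the beam

TASK

Pick up the glass prism cell by its two frosted ends only, never touching its clear panes, and tip its three steel cleaning balls out into the drain pan. Then turn the cell upright again and hold it in the light path of the beam bench, centred on the line between the two lenses and midway between them, with the clear panes facing the lenses and clear of the bench; finish while still holding it there. Leave the wash bottle, beaker and jar where they stand.

Things in the scene. Friction and masses are not known exactly. Their poses are not given: they have to be found in the camera images.
- cell_mid (a point): Centre (half-way up) of the loose prism cell, an open-topped glass V trough 64 mm long (x), 54 mm wide (y), 44 mm high, about 0.14 kg. Its ends across y are frosted white upright plates 64 x 44 mm, 4 mm thick, outer faces 27 mm either side of this point: grip across these. They are also its feet. z is up; the same after a half turn about z.
- cell: The same prism cell as a whole; this origin is the centre of its underside, same axes. The balls roll out of it when it is tipped about its y axis, to either side, by more than 60 degrees from upright (70 is ample).
- cell_panes: The two clear panes of the cell (origin and axes as for cell), not to be touched by the fingers: between the end plates they slope up and out at 45 degrees towards +x and -x, from an inner V line 10 mm above the underside to rims 38 mm above it, so the mouth is 56 mm along x.
- bench: Fixed beam bench: a dark base plate 70 x 270 x 18 mm (x, y, z) with two upright heads 64 x 60 mm, tops 150 mm above the table: beige lamp head at its +y end, grey detector head at its -y end. Their inner faces are 150 mm apart and each bears a round lens 120 mm above the table. Origin: centre of its underside.
- beam_mid (a point): Middle of the light path of the beam bench, 120 mm above the table, midway between the two lenses. The beam runs along this frame's y axis; z is up. Here the cell's centre must be, its x axis along the beam (either way round), so that its frosted ends lie alongside the beam.
- pan: Fixed square drain pan of steel, open on top, 160 x 160 mm outside, 40 mm high, walls 4 mm. Origin at the centre of its underside, sides along its x and y.
- ball0_center (a point): Centre of a steel cleaning ball, 14 mm in diameter, 11.5 g; the three start in a row in the V of the cell.
- ball1_center (a point): Centre of a steel cleaning ball, 14 mm in diameter, 11.5 g; the three start in a row in the V of the cell.
- ball2_center (a point): Centre of a steel cleaning ball, 14 mm in diameter, 11.5 g; the three start in a row in the V of the cell.
- wash_bottle: Bystander: white plastic bottle, 56 mm in diameter, 120 mm high. Origin under its centre.
- beaker: Bystander: glass beaker, 60 mm in diameter, 70 mm high. Origin under its centre.
- jar: Bystander: amber glass jar with black lid, 50 mm in diameter, 60 mm high. Origin under its centre.
Not all that is in view belongs to the job. What is shaped like the cell but yellow is not meant.

How it is judged:
By the outcome, as a careful person would: the job done as asked, in the order asked, and still so for the second after the job is handed in, while the arm keeps its last pose, push and grip.
It also fails if it takes over 45 s, if anything falls off the work surface, if the arm or the gripper's body presses on something with over 40 N, if the wrist force passes 120 N, or if a joint passes its speed limit or range.

ROBOT

A 6-joint arm with a two-finger parallel gripper is mounted at the origin on the work surface. World frame = base frame: x ahead of the robot, y to its left, z up, the work surface at z = 0. Lengths are in m, angles in rad, forces in N, time in s.
With the tool pointing down it reaches from about 0.325 to 0.775 m from the base axis. Payload 5.5 kg.
Tool frame: the origin (TCP) lies at the very end of the fingers, on their centre line; the grasp point (between the pads) lies 19 mm behind it; z points along the fingers, y is the line along which they close (so a half turn about z gives the same grasp; the last joint's range is limited). The gripper opens to 88 mm and grips with 3 to 60 N. Pads are 20 mm wide; open, the fingers measure 115 mm over their backs; the gripper's body (75 mm by 178 mm) begins 61 mm behind the grasp point.
Start: joints at [-1.339, 0.091, 1.231, -0, 1.82, -0.057], TCP at [0.171, -0.575, 0.192] pointing down, gripper open.
Joint ranges: [-2.87, 2.87], [-0.86, 2.18], [0.17, 2.46], [-1.51, 4.65], [0.06, 2.69], [-2.65, 2.65]. Speed limits (rad/s): [2.57, 2.57, 3.01, 3.14, 3.14, 3.14].

INTERFACE

Orientations are given as a unit quaternion [w, x, y, z].
In Python, from plant import r, viewer gives the robot as it stands.
- The arm moves only by the tool arm_command, never from a script. Its argument "motion" is a list of rows, each an object of numbers: "x", "y", "z": the shift along the tool's x, y, z scaled (see below); "yaw": the turn about the tool's z scaled (see below). In form: [{"x": .., "y": .., "z": .., "yaw": ..}, ...]. A call has 1 to 12 rows; each row shifts and turns the commanded pose from where the row before left it, along the tool's axes as they then stand; what a row does not reach is not made up. The controller multiplies each number of a shift by 0.08 m and each number of a turn by 180 degrees. A row lasts 1/12 s, in which the tool goes at most 41.7 mm and 7.16 degrees, less where a joint would pass 70% of its speed; a pose out of reach is approached as far as the arm can. A call with a number of a shift or a turn outside -1 to 1 is refused whole. A call with a gripper value outside its range is refused whole. "gripper" is the opening, from -1 (shut) to 1 (fully open), so that 0 is half open, set as the call begins (left out, the last holds). The fingers move at their own pace and stop on an object; the grip force is fixed at half the most. Time passes only in rows, so rows that do not move let the fingers close. It gives the time, the measured TCP pose, the force, the opening and the grip force at its end, in the units of the state.
- r.get_obs(): the state, without advancing time (a new reading comes with each control period).
- viewer.grab_frame(name): name is "side" or "top" or "wrist"; returns the picture (384x512x3 uint8, red, green, blue); there is no depth.
- viewer.camera_info(name): a dict with "intrinsics" (3x3 intrinsics, pixels), "rvec" (rotation vector, rad) and "tvec" (3), from world to camera coordinates, as OpenCV has them; the wrist camera has in their place "T_tool_cam" (4x4, takes a point from camera to tool coordinates, whose origin is the TCP and whose axes are the flange's). Camera axes: x right, y down, z forward; pixel columns grow to the right and rows downward; lengths in m; the calibration is good to about 2 mm. A picture is of the moment at which its call begins: read the wrist's pose just before it. camera_info takes no time and is no camera call.
- r.finish_job(): hands the job in; it is judged then, once.
Trained networks look in the newest picture that a camera, given by its name, has taken for a name from the list of things; names that differ only in an ending like _2 or _b are one class to them, and where a whole thing is asked for, a point or a joint stands for the part that bears it (a point fixed in the world has none). Each returns a list of dicts, best first, with "score" (0 to 1); they miss things now and then, are a little off and sometimes report something else, mostly with a low value. They report only what shows in the picture. A call takes as long as a camera call. They do not tell look-alikes from the thing itself.
- viewer.spot_in(query, camera): "location" ([row, column] in pixels, amid what is visible of it).
- viewer.silhouettes(query, camera): "region" (384x512 bool, what is visible of it) and "location" ([row, column] in pixels, amid what is visible of it).
- viewer.place_of(query, camera): "location" ([row, column] in pixels: a listed point, or the origin of a listed thing).
The state is a dict: "t": time; "joint_positions": joint angles; "dq": joint speeds; "tau": joint torques, N m; "position": TCP position; "ee_rot": TCP orientation; "contact_force": force on the tool from outside, world axes, zero at the start; "moment": the same for the moment, N m; "gripper_width": finger opening in m; "finger_force": force on a finger pad.
Only numpy, scipy, OpenCV 4.12 (cv2) and the standard library are available. Lean on these libraries where they do the work, as an engineer would, in place of code of your own. Each camera call takes 0.05 s, during which the arm holds its last target. There are 200 camera calls.

## Working session

There is one attempt and no reset: what is moved stays moved. The work goes in short steps, Python scripts to look and compute and a tool call to move; the robot and the scene stay as the last step left them, time stands still between calls to the robot, and variables do not carry over. Pictures are saved under pics/ and viewed, at most 10 in all, crops included, and the job is handed in when it is done.

Besides the shell and the picture viewer there is one more tool, called after "Call:" as name([rows], argument=value, ...), one row to a line, values as JSON. arm_command: Moves the arm, as the interface text tells. Its arguments: {"type":"object","properties":{"motion":{"type":"array","items":{"type":"object","properties":{"x":{"type":"number"},"y":{"type":"number"},"z":{"type":"number"},"yaw":{"type":"number"}}}},"gripper":{"type":"number"}},"required":["motion"]}

```bash
mkdir -p pics; ls
cat > h.py <<'E'
import numpy as np, cv2
from plant import r, viewer
from scipy.spatial.transform import Rotation as R
def cam(n):
    i=viewer.camera_info(n); K=np.array(i["intrinsics"])
    if "rvec" in i:
        Rm=cv2.Rodrigues(np.array(i["rvec"],float))[0]; return K,Rm,np.array(i["tvec"],float).ravel()
    o=r.get_obs(); q=o["ee_rot"]; T=np.eye(4); T[:3,:3]=R.from_quat([q[1],q[2],q[3],q[0]]).as_matrix(); T[:3,3]=o["position"]
    M=np.linalg.inv(T@np.array(i["T_tool_cam"])); return K,M[:3,:3],M[:3,3]
def ray(c,rc):
    K,Rm,t=c; d=Rm.T@np.linalg.inv(K)@np.array([rc[1],rc[0],1.]); return -Rm.T@t,d
def atz(c,rc,z):
    o,d=ray(c,rc); return o+d*(z-o[2])/d[2]
def tri(cs,rcs):
    A=0;b=0
    for c,p in zip(cs,rcs):
        o,d=ray(c,p); d=d/np.linalg.norm(d); P=np.eye(3)-np.outer(d,d); A=A+P; b=b+P@o
    return np.linalg.solve(A,b)
def proj(c,X):
    K,Rm,t=c; p=K@(Rm@np.asarray(X,float)+t); return p[1]/p[2],p[0]/p[2]
def save(n,im,s=1.): cv2.imwrite(f"pics/{n}.png",cv2.resize(im[:,:,::-1],None,fx=s,fy=s,interpolation=cv2.INTER_CUBIC))
E
python3 - <<'E'
from h import *
ims=[viewer.grab_frame(n) for n in("top","side")]
cv2.imwrite("pics/a.png",cv2.resize(np.vstack([ims[0],ims[1]])[:,:,::-1],None,fx=.78,fy=.78))
save("top",ims[0],1.5)
save("side",ims[1],1.5)
for n in("cell_mid","cell","beam_mid","bench","pan","wash_bottle","beaker","jar","ball0_center","ball1_center"):
    for c in("top","side"):
        print(n,c,[(np.round(d["location"],1).tolist(),round(d["score"],2)) for d in viewer.place_of(n,c)][:4])
print(r.get_obs())
E
```

```text
pics
cell_mid top [([161.4, 337.6], 0.87), ([215.3, 376.0], 0.87), ([208.9, 326.7], 0.77)]
cell_mid side [([303.6, 256.3], 0.77), ([301.8, 329.8], 0.6)]
cell top [([212.8, 372.1], 0.93), ([163.5, 335.4], 0.84), ([209.4, 326.8], 0.56)]
cell side [([307.8, 259.6], 0.98), ([374.3, 264.4], 0.75), ([307.3, 324.0], 0.59)]
beam_mid top [([171.9, 144.8], 0.82)]
beam_mid side [([116.4, 241.7], 0.71)]
bench top [([177.9, 156.2], 0.65)]
bench side [([158.5, 241.1], 0.56)]
pan top [([214.4, 253.6], 0.58)]
pan side [([234.0, 224.2], 0.92), ([306.3, 258.7], 0.27)]
wash_bottle top [([122.3, 326.9], 0.65)]
wash_bottle side [([284.1, 381.6], 0.59)]
beaker top [([130.5, 257.2], 0.56)]
beaker side [([213.6, 327.2], 0.6)]
jar top [([281.0, 347.0], 0.74), ([210.9, 327.3], 0.63)]
jar side [([357.6, 163.2], 0.85)]
ball0_center top []
ball0_center side [([357.0, 165.2], 0.53), ([299.7, 264.9], 0.43)]
ball1_center top []
ball1_center side [([303.5, 257.3], 0.6)]
{'t': 1.1, 'joint_positions': array([-1.33868817e+00,  9.10767811e-02,  1.23070304e+00,  5.59165736e-06,
        1.81980494e+00, -5.67016626e-02]), 'dq': array([-4.19879820e-04,  1.39200653e-05, -2.93426177e-05, -1.69517045e-03,
       -1.71629779e-04,  4.65218948e-04]), 'tau': array([ 2.76621839e-03, -4.46210217e+01, -4.06508768e+01,  6.97742659e-02,
        1.95804244e-02,  3.63379060e-07]), 'position': array([ 0.1708885 , -0.57515991,  0.19234341]), 'ee_rot': array([3.69594054e-06, 9.89591618e-01, 1.43904240e-01, 3.04502889e-06]), 'contact_force': array([0.09996219, 0.62405514, 0.1996843 ]), 'moment': array([-0.02727012, -0.02150632,  0.0145331 ]), 'finger_force': 0.0, 'gripper_width': 0.0879902893831785}
```

View pics/top.png

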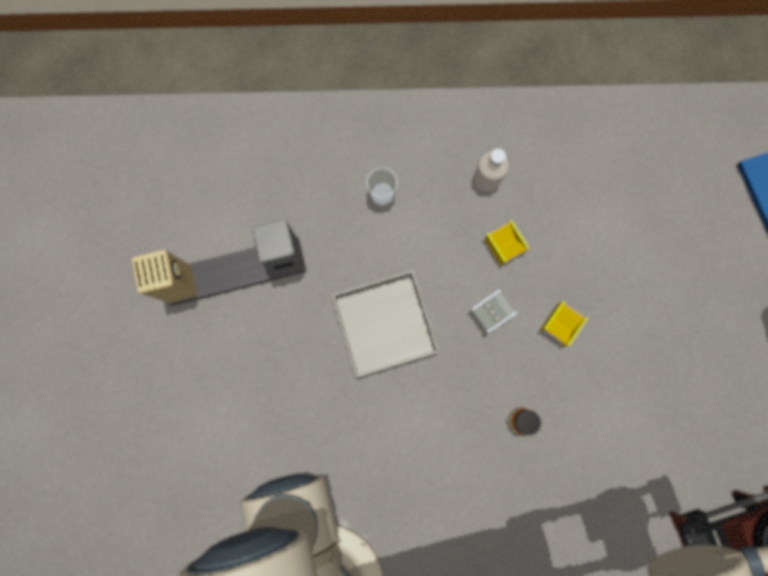

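View pics/side.png

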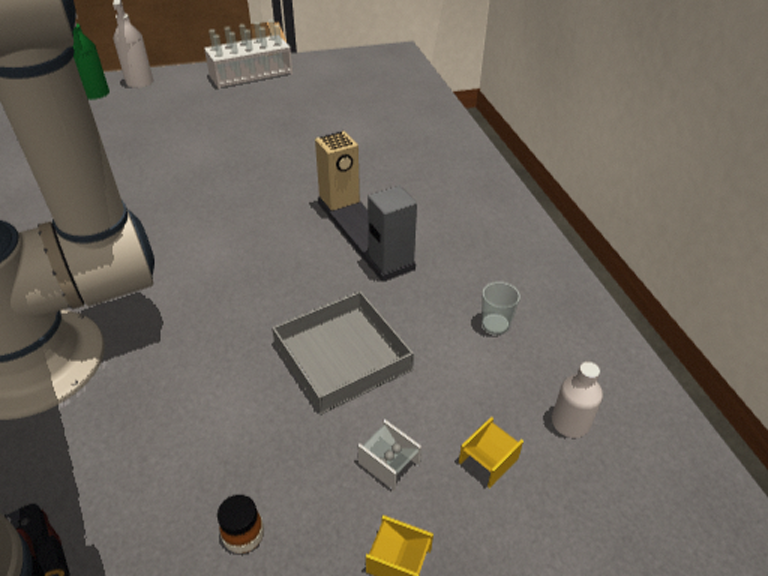

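Top view (original pixels): candidates are yellow (161,338), yellow (215,376), and the clear glass V with white ends and balls at (209,327). I choose the last; in the side view it is at (302,259).

Run:
```python
from h import *
im=viewer.grab_frame("top"); im2=viewer.grab_frame("side")
T,S=cam("top"),cam("side")
cv2.imwrite("pics/crop.png",np.hstack([cv2.resize(im[185:235,300:360,::-1],(480,400),interpolation=cv2.INTER_CUBIC)[:, :400],cv2.resize(im2[270:330,230:290,::-1],(400,400),interpolation=cv2.INTER_CUBIC)]))
print("cell",tri([T,S],[(208.9,326.7),(303,257)]),atz(T,(208.9,326.7),.022),atz(S,(303,257),.022))
print("pan",tri([T,S],[(214.4,253.6),(234,224.2)]),atz(T,(214.4,253.6),0))
print("beam",tri([T,S],[(171.9,144.8),(116.4,241.7)]),atz(T,(171.9,144.8),.12),"bench",atz(T,(177.9,156.2),0),atz(S,(158.5,241.1),0))
for n,z in(("cell",.044),("pan",.04),("bench",.018)):
    for d in viewer.silhouettes(n,"top"):
        m=d["region"].astype(np.uint8); c=max(cv2.findContours(m,0,1)[0],key=cv2.contourArea)[:,0,::-1]
        P=np.array([atz(T,p,z)[:2] for p in c],np.float32)*1000
        b=cv2.minAreaRect(P); print(n,round(d["score"],2),np.round(d["location"]),np.round(b[0]),np.round(b[1]),round(b[2],1),cv2.boxPoints(b).round().tolist())
for n,z in(("wash_bottle",0),("beaker",0),("jar",0)):
    d=viewer.place_of(n,"top")[0]["location"]; print(n,atz(T,d,0).round(3))
```

```text
cell [ 0.48045544 -0.31590115  0.01892843] [ 0.48025515 -0.31537478  0.022     ] [ 0.47976006 -0.31774294  0.022     ]
pan [ 0.46422557 -0.10908736  0.00644206] [ 0.4705248  -0.10928184  0.        ]
beam [0.57157815 0.16541621 0.139254  ] [0.57456296 0.17134047 0.12      ] bench [0.58241995 0.17377471 0.        ] [0.56827018 0.16344383 0.        ]
cell 0.78 [215. 374.] [ 458. -443.] [59. 66.] 52.1 [[413.0, -446.0], [466.0, -486.0], [502.0, -440.0], [450.0, -399.0]]
cell 0.72 [206. 330.] [ 484. -317.] [55. 63.] 32.5 [[443.0, -305.0], [477.0, -358.0], [524.0, -328.0], [490.0, -275.0]]
cell 0.7 [159. 336.] [ 612. -347.] [63. 66.] 30.2 [[568.0, -334.0], [602.0, -391.0], [656.0, -359.0], [623.0, -302.0]]
cell 0.66 [177. 146.] [580. 192.] [111. 314.] 13.7 [[489.0, 332.0], [563.0, 27.0], [671.0, 53.0], [597.0, 358.0]]
bench 0.76 [179. 150.] [585. 200.] [113. 323.] 13.3 [[493.0, 344.0], [567.0, 29.0], [677.0, 55.0], [602.0, 370.0]]
bench 0.61 [205. 330.] [ 495. -334.] [54. 28.] 34.3 [[465.0, -338.0], [480.0, -361.0], [525.0, -330.0], [509.0, -308.0]]
bench 0.3 [117. 331.] [ 766. -332.] [55. 90.] 65.6 [[714.0, -338.0], [796.0, -375.0], [819.0, -325.0], [737.0, -288.0]]
wash_bottle [ 0.737 -0.331  0.   ]
beaker [ 0.723 -0.114  0.   ]
jar [ 0.284 -0.369  0.   ]
```

View pics/crop.png

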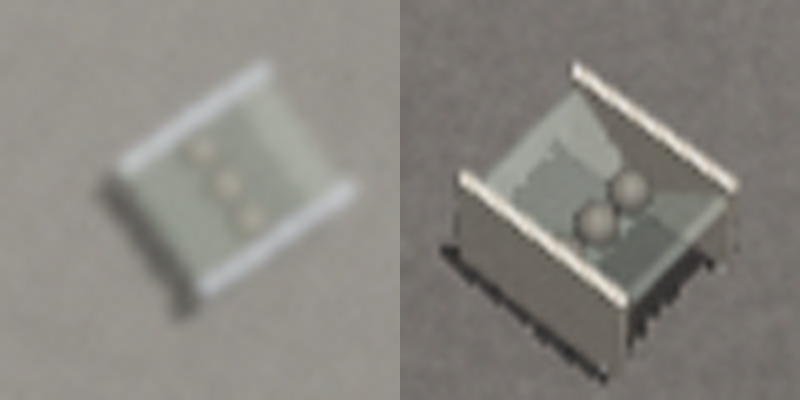

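Crop confirms: the glass cell has white end plates and three balls, with its long (x) axis at about -57°/122° in the world. Moving above it.

Call:
arm_command([
  {"x": 0.385, "y": -0.167},
  {"x": 0.385, "y": -0.167},
  {"x": 0.385, "y": -0.167},
  {"x": 0.385, "y": -0.167},
  {"x": 0.385, "y": -0.167},
  {"x": 0.385, "y": -0.167},
  {"x": 0.385, "y": -0.167},
  {"x": 0.385, "y": -0.167},
  {"x": 0.385, "y": -0.167},
  {"x": 0.385, "y": -0.167},
  {"x": 0.385, "y": -0.167},
  {"x": 0.385, "y": -0.167},
], gripper=1)

```text
schema error: expected keys x, y, z, yaw
```

Call:
arm_command([
  {"yaw": -0.0393},
  {"yaw": -0.0393},
  {"yaw": -0.0393},
  {"yaw": -0.0393},
  {"yaw": -0.0393},
  {"yaw": -0.0393},
  {"yaw": -0.0393},
  {"yaw": -0.0393},
  {"yaw": -0.0393},
  {"yaw": -0.0393},
  {"yaw": -0.0393},
  {"yaw": -0.0393},
])

```text
schema error: expected keys x, y, z, yaw
```

Call:
arm_command([
  {"yaw": -0.039},
  {"yaw": -0.039},
  {"yaw": -0.039},
  {},
])

```text
schema error: expected keys x, y, z, yaw
```

```bash
cat >> h.py <<'E'
def pose():
    o=r.get_obs(); q=o["ee_rot"]; M=R.from_quat([q[1],q[2],q[3],q[0]]).as_matrix()
    return o["position"],M,np.degrees(np.arctan2(M[1,1],M[0,1])),o
def goto(p,yang=None):
    "shift (units, tool axes) and yaw units needed"
    x,M,a,o=pose(); s=M.T@(np.array(p)-x)/.08
    y=0 if yang is None else -(((yang-a+90)%180)-90)/180
    print("shift units",s.round(3),"yaw",round(y,4),"now",x.round(4),"yang",round(a,2),"t",o["t"])
E
python3 - <<'E'
from h import *
im=viewer.grab_frame("wrist"); W=cam("wrist"); p,M,a,o=pose()
T=cam("top")
print(p,a,o["t"],o["joint_positions"].round(2))
for q in("cell_mid",): 
  for d in viewer.place_of(q,"wrist"): print(d["location"],d["score"],atz(W,d["location"],.022))
for d in viewer.silhouettes("cell","wrist"):
    print(d["location"],d["score"],d["region"].sum())
pc=[(185+y/8,300+x/8) for x,y in((120,165),(270,70),(352,188),(200,290))]
print([atz(T,q,.044)[:2].round(4).tolist() for q in pc])
pp=[(y/1.5,x/1.5) for x,y in((334,295),(413,273),(436,350),(358,376))]
print([atz(T,q,.04)[:2].round(4).tolist() for q in pp])
save("w1",im,1.5)
E
```

```text
[ 0.17089238 -0.57516508  0.19233548] -73.45494100145102 1.55 [-1.34  0.09  1.23  0.    1.82 -0.06]
[[0.4874, -0.2797], [0.5196, -0.333], [0.4781, -0.3591], [0.4439, -0.3053]]
[[0.5175, -0.0244], [0.5564, -0.1721], [0.4127, -0.2106], [0.3682, -0.0677]]
```

View pics/w1.png

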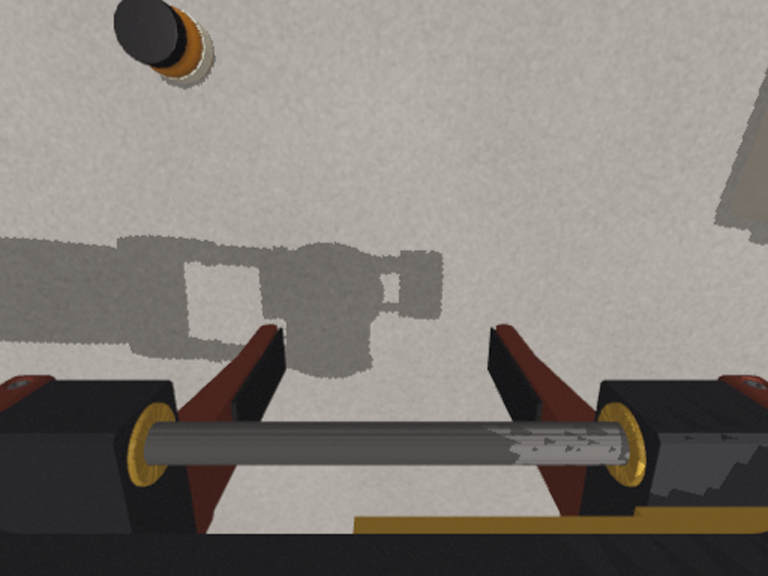

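The wrist view shows the jar at (60,120) and the fingers below at (400,380); all four keys are needed per row. Resending.

Call:
arm_command([
  {"x": 0.385, "y": -0.167, "z": 0, "yaw": 0},
  {"x": 0.385, "y": -0.167, "z": 0, "yaw": 0},
  {"x": 0.385, "y": -0.167, "z": 0, "yaw": 0},
  {"x": 0.385, "y": -0.167, "z": 0, "yaw": 0},
  {"x": 0.385, "y": -0.167, "z": 0, "yaw": 0},
  {"x": 0.385, "y": -0.167, "z": 0, "yaw": 0},
  {"x": 0.385, "y": -0.167, "z": 0, "yaw": 0},
  {"x": 0.385, "y": -0.167, "z": 0, "yaw": 0},
  {"x": 0.385, "y": -0.167, "z": 0, "yaw": 0},
  {"x": 0.385, "y": -0.167, "z": 0, "yaw": 0},
  {"x": 0.385, "y": -0.167, "z": 0, "yaw": 0},
  {"x": 0.385, "y": -0.167, "z": 0, "yaw": 0},
], gripper=1)

```text
t: 2.65
position: [0.4806, -0.315, 0.1925]
ee_rot: [0.0, 0.99, 0.144, 0.0]
contact_force: [0.4, -0.7, -0.1]
gripper_width: 0.0882
finger_force: 0.0
```

Call:
arm_command([
  {"x": 0, "y": 0, "z": 0, "yaw": -0.039},
  {"x": 0, "y": 0, "z": 0, "yaw": -0.039},
  {"x": 0, "y": 0, "z": 0, "yaw": -0.039},
  {"x": 0, "y": 0, "z": 0, "yaw": -0.039},
  {"x": 0, "y": 0, "z": 0, "yaw": -0.039},
  {"x": 0, "y": 0, "z": 0, "yaw": -0.039},
  {"x": 0, "y": 0, "z": 0, "yaw": -0.039},
  {"x": 0, "y": 0, "z": 0, "yaw": -0.039},
  {"x": 0, "y": 0, "z": 0, "yaw": -0.039},
  {"x": 0, "y": 0, "z": 0, "yaw": -0.039},
  {"x": 0, "y": 0, "z": 0, "yaw": -0.039},
  {"x": 0, "y": 0, "z": 0, "yaw": -0.039},
])

```text
t: 3.65
position: [0.4795, -0.3162, 0.1923]
ee_rot: [-0.0, 0.635, 0.772, -0.0]
contact_force: [-0.3, 0.7, 0.9]
gripper_width: 0.0874
finger_force: 0.0
```

Call:
arm_command([
  {"x": 0, "y": 0, "z": 0, "yaw": -0.039},
  {"x": 0, "y": 0, "z": 0, "yaw": -0.039},
  {"x": 0, "y": 0, "z": 0, "yaw": -0.039},
  {"x": 0, "y": 0, "z": 0, "yaw": 0},
])

```text
t: 3.98
position: [0.4795, -0.3162, 0.1924]
ee_rot: [0.0, 0.484, 0.875, -0.0]
contact_force: [-0.4, 0.1, 0.7]
gripper_width: 0.0878
finger_force: 0.0
```

Run:
```python
from h import *
im=viewer.grab_frame("wrist"); W=cam("wrist"); p,M,a,o=pose()
print(p,a,o["t"],o["joint_positions"].round(2))
for d in viewer.place_of("cell_mid","wrist"): print(d["location"],d["score"],atz(W,d["location"],.022))
save("w2",im,1.5)
```

```text
[ 0.47953414 -0.31622998  0.19235445] 31.71555488245098 4.0333 [-0.64  0.02  1.3   0.    1.82 -1.2 ]
[171.8, 260.8] 0.8 [ 0.48720512 -0.31975764  0.022     ]
[233.1, 324.1] 0.61 [ 0.61304201 -0.34873249  0.022     ]
[235.4, 200.3] 0.59 [ 0.46244355 -0.44593174  0.022     ]
```

View pics/w2.png

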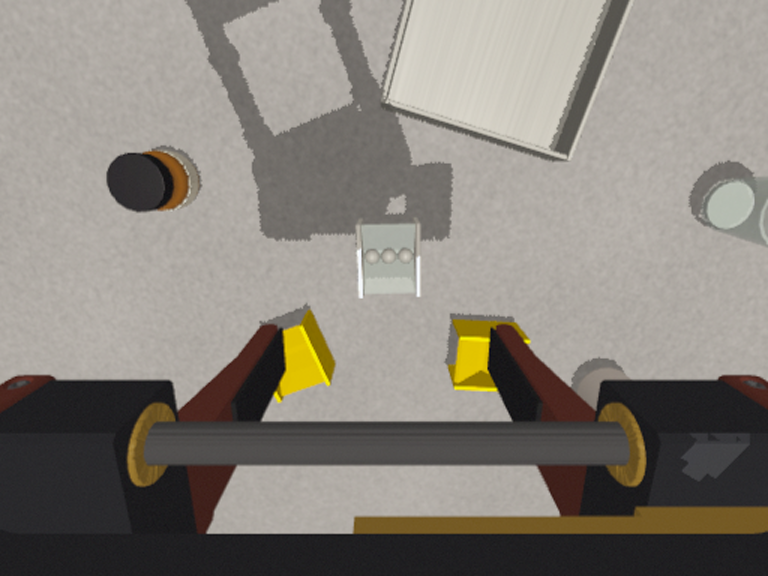

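Run:
```python
from h import *
W=cam("wrist"); T=cam("top")
f=lambda x,y,z:atz(W,(y/1.5,x/1.5),z)[:2]
q=[f(x,y,.044) for x,y in((357,222),(361,297),(418,220),(420,296))]
print(np.round(q,4).tolist(),np.mean(q,0))
for a,b in((0,1),(2,3)): d=q[a]-q[b]; print(np.degrees(np.arctan2(d[1],d[0]))-90,np.linalg.norm(d))
A=f(384,102,.04);B=f(569,160,.04);d=B-A;print("pan",A,B,np.degrees(np.arctan2(d[1],d[0])),np.linalg.norm(d))
goto([*np.mean(q,0),.1])
```

```text
[[0.4443, -0.3048], [0.4803, -0.3592], [0.4863, -0.277], [0.5236, -0.3315]] [ 0.48365157 -0.31813226]
33.52538433276608 0.06530333861608922
34.354411885255914 0.06608114759212866
pan [ 0.41510275 -0.21454433] [ 0.56409083 -0.17337909] 15.44541755365096 0.1545704528054123
shift units [-0.047  0.032  1.154] yaw 0 now [ 0.4795 -0.3162  0.1923] yang 31.62 t 4.0833
```

Call:
arm_command([
  {"x": -0.059, "y": 0.03, "z": 0.2, "yaw": -0.0072},
  {"x": 0, "y": 0, "z": 0.3, "yaw": 0},
  {"x": 0, "y": 0, "z": 0.3, "yaw": 0},
  {"x": 0, "y": 0, "z": 0.3, "yaw": 0},
  {"x": 0, "y": 0, "z": 0.08, "yaw": 0},
  {"x": 0, "y": 0, "z": 0, "yaw": 0},
])

```text
t: 4.58
position: [0.4829, -0.3181, 0.0953]
ee_rot: [-0.002, 0.477, 0.879, 0.0]
contact_force: [0.4, -0.3, -1.5]
gripper_width: 0.0877
finger_force: 0.0
```

Run:
```python
from h import *
im=viewer.grab_frame("wrist"); W=cam("wrist"); p,M,a,o=pose()
print(p,a,o["t"])
for d in viewer.place_of("cell_mid","wrist"): print(d["location"],d["score"],atz(W,d["location"],.022))
print(proj(W,[.484,-.319,.022]))
save("w3",im,1.5)
```

```text
[ 0.4836922  -0.31872772  0.09761934] 33.04005815319658 4.6333
[274.0, 341.3] 0.87 [ 0.61807374 -0.35345293  0.022     ]
[272.1, 175.7] 0.74 [ 0.46160868 -0.4522242   0.022     ]
(np.float64(186.2823629088515), np.float64(257.5880791703017))
```

View pics/w3.png

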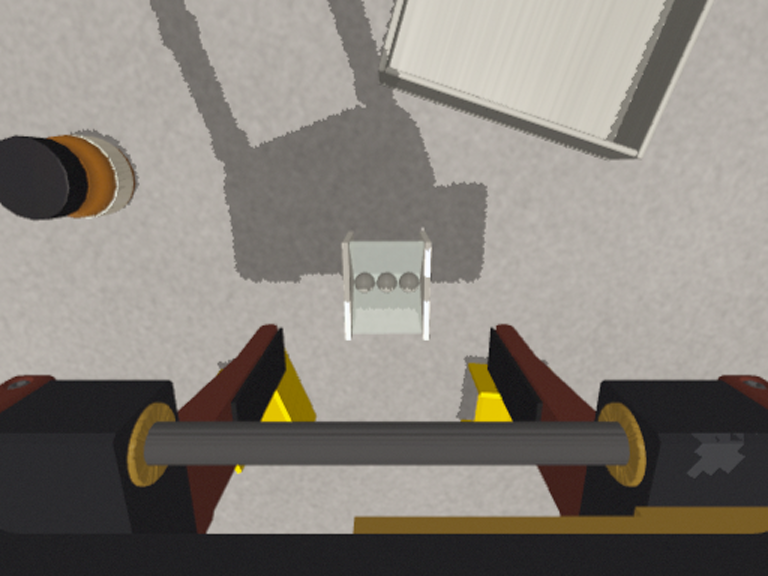

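Wrist view: cell at (189,258), straddled by the fingers, with its plates parallel to the image columns; the pan corners are at (48,258) and (104,427).

Run:
```python
from h import *
W=cam("wrist");p,M,a,o=pose()
f=lambda x,y,z:atz(W,(y/1.5,x/1.5),z)[:2]
q=[f(x,y,.044) for x,y in((345,236),(347,339),(425,234),(428,339))]
print(np.round(q,4).tolist(),np.mean(q,0))
for a,b in((0,1),(2,3)): d=q[a]-q[b]; print(np.degrees(np.arctan2(d[1],d[0]))-90,np.linalg.norm(d))
A=f(382,70,.04);B=f(641,157,.04);d=B-A;print("pan",A,B,np.degrees(np.arctan2(d[1],d[0])),np.linalg.norm(d))
goto([*np.mean(q,0),.010])
```

```text
[[0.4457, -0.3055], [0.4821, -0.3626], [0.4856, -0.278], [0.5265, -0.3338]] [ 0.48497252 -0.31997306]
32.537392265831244 0.06779246673073262
36.18631933635635 0.069129645369077
pan [ 0.41456591 -0.21609528] [ 0.5664732 -0.1721894] 16.12092138770254 0.158125112213675
shift units [-1.100e-02  1.000e-03  1.115e+00] yaw 0 now [ 0.4844 -0.3192  0.0992] yang 33.06 t 4.6833
```

Call:
arm_command([
  {"x": -0.01, "y": 0, "z": 0.25, "yaw": -0.005},
  {"x": 0, "y": 0, "z": 0.3, "yaw": 0},
  {"x": 0, "y": 0, "z": 0.3, "yaw": 0},
  {"x": 0, "y": 0, "z": 0.2, "yaw": 0},
  {"x": 0, "y": 0, "z": 0.06, "yaw": 0},
  {"x": 0, "y": 0, "z": 0, "yaw": 0},
  {"x": 0, "y": 0, "z": 0, "yaw": 0},
  {"x": 0, "y": 0, "z": 0, "yaw": 0},
])

```text
t: 5.35
position: [0.4857, -0.3206, 0.0118]
ee_rot: [0.002, 0.469, 0.883, -0.0]
contact_force: [0.6, -0.3, 0.1]
gripper_width: 0.0878
finger_force: 0.0
```

Call:
arm_command([
  {"x": 0, "y": 0, "z": 0, "yaw": 0},
  {"x": 0, "y": 0, "z": 0, "yaw": 0},
  {"x": 0, "y": 0, "z": 0, "yaw": 0},
  {"x": 0, "y": 0, "z": 0, "yaw": 0},
  {"x": 0, "y": 0, "z": 0, "yaw": 0},
  {"x": 0, "y": 0, "z": 0, "yaw": 0},
  {"x": 0, "y": 0, "z": 0, "yaw": 0},
  {"x": 0, "y": 0, "z": 0, "yaw": 0},
], gripper=-1)

```text
t: 6.02
position: [0.4845, -0.3196, 0.0092]
ee_rot: [-0.0, 0.469, 0.883, -0.0]
contact_force: [-1.1, -0.2, 0.1]
gripper_width: 0.0536
finger_force: 30.0
```

Call:
arm_command([
  {"x": 0, "y": 0, "z": -0.15, "yaw": 0},
  {"x": 0, "y": 0, "z": -0.2, "yaw": 0},
  {"x": 0, "y": 0, "z": -0.16, "yaw": 0},
  {"x": 0.1, "y": 0.13, "z": 0, "yaw": 0},
  {"x": 0.15, "y": 0.19, "z": 0, "yaw": 0},
  {"x": 0.15, "y": 0.19, "z": 0, "yaw": 0},
  {"x": 0.15, "y": 0.19, "z": 0, "yaw": 0},
  {"x": 0, "y": 0, "z": 0, "yaw": 0.03},
  {"x": 0, "y": 0, "z": 0, "yaw": 0.035},
  {"x": 0, "y": 0, "z": 0, "yaw": 0.036},
  {"x": 0, "y": 0, "z": 0, "yaw": 0},
])

```text
t: 6.93
position: [0.5065, -0.2506, 0.0497]
ee_rot: [-0.0, 0.604, 0.797, 0.0]
contact_force: [-0.2, -0.2, -1.7]
gripper_width: 0.0538
finger_force: 30.0
```

Run:
```python
from h import *
im=viewer.grab_frame("wrist"); W=cam("wrist"); p,M,a,o=pose()
print(p,a,o["t"])
print("pan",[(d["location"],d["score"],atz(W,d["location"],0)) for d in viewer.place_of("pan","wrist")])
save("w4",im,1.5)
```

```text
[ 0.50637393 -0.25085146  0.04965759] 16.016797222127558 6.9833
pan [([24.1, 252.1], 0.68, array([ 0.46444193, -0.11850932,  0.        ]))]
```

View pics/w4.png

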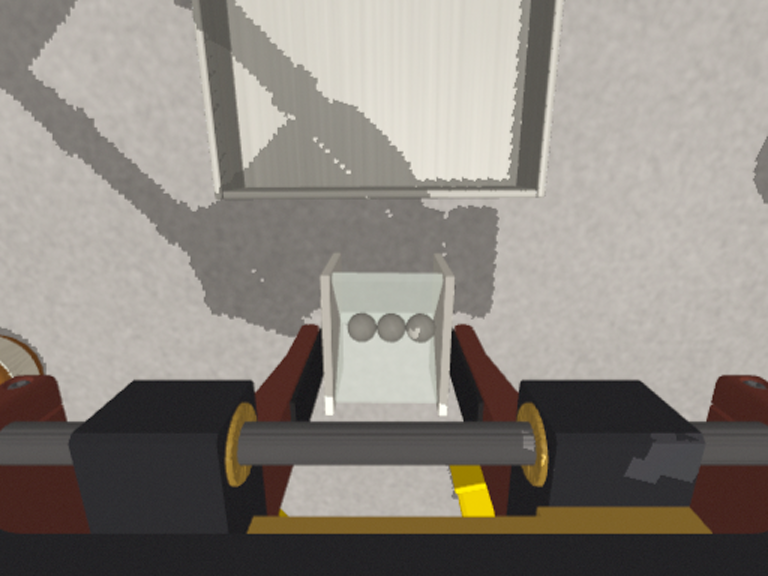

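The cell is gripped upright with its balls at (218,260); the pan's near rim is square to it at row ~131, columns 145–362.

Run:
```python
from h import *
W=cam("wrist");p,M,a,o=pose()
for x,y in((225,198),(385,197),(540,196),(385,188)):
    q=atz(W,(y/1.5,x/1.5),.04); print((M.T@(q-p)*1000).round(1))
```

```text
[ 59.1 -77.4   9.7]
[59.5 -0.2  9.7]
[60.  74.4  9.7]
[63.8 -0.2  9.7]
```

Call:
arm_command([
  {"x": 0.1, "y": 0, "z": 0.06, "yaw": 0},
  {"x": 0.14, "y": 0, "z": 0.074, "yaw": 0},
  {"x": 0.1, "y": 0, "z": 0, "yaw": 0},
  {"x": 0, "y": 0, "z": 0, "yaw": 0},
  {"x": 0.037, "y": 0, "z": -0.048, "yaw": 0},
  {"x": 0.037, "y": 0, "z": -0.048, "yaw": 0},
  {"x": 0.047, "y": 0, "z": -0.037, "yaw": 0},
  {"x": 0.047, "y": 0, "z": -0.037, "yaw": 0},
  {"x": 0, "y": 0, "z": 0, "yaw": 0},
])

```text
t: 7.78
position: [0.4955, -0.2128, 0.0543]
ee_rot: [0.001, 0.603, 0.798, 0.0]
contact_force: [0.4, -3.7, -0.3]
gripper_width: 0.0534
finger_force: 30.0
```

Run:
```python
from h import *
im=viewer.grab_frame("wrist"); W=cam("wrist"); p,M,a,o=pose()
print(p,a,o["t"],o["contact_force"],o["moment"],o["gripper_width"])
im2=viewer.grab_frame("side")
cv2.imwrite("pics/w5.png",np.hstack([cv2.resize(im[100:300,150:370,::-1],(440,400)),cv2.resize(im2[220:320,180:280,::-1],(360,400)[:2])]))
```

```text
[ 0.49555897 -0.21302463  0.05408465] 15.869391054245215 7.8333 [ 1.02711575 -4.41813241  1.81241539] [-0.97629831 -0.17169204  0.07701831] 0.05310717582785042
```

View pics/w5.png

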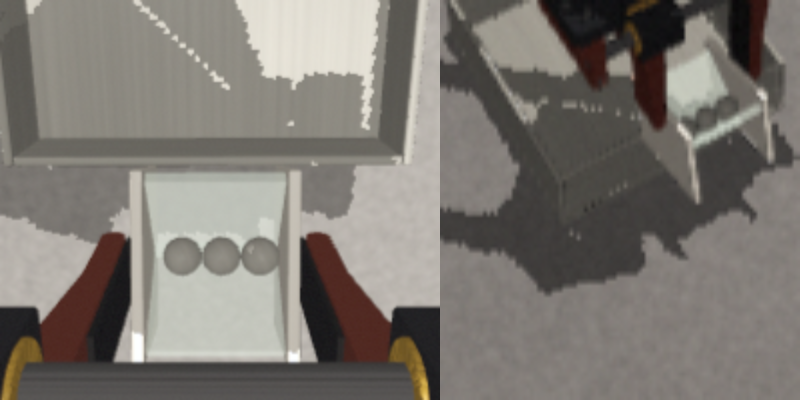

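The cell is pivoting in the grip against the rim at only about 4 N (tilted in the side view, balls still in). Continuing the arc.

Call:
arm_command([
  {"x": 0.055, "y": 0, "z": -0.023, "yaw": 0},
  {"x": 0.055, "y": 0, "z": -0.023, "yaw": 0},
  {"x": 0.06, "y": 0, "z": -0.009, "yaw": 0},
  {"x": 0.06, "y": 0, "z": -0.009, "yaw": 0},
  {"x": 0.06, "y": 0, "z": 0.007, "yaw": 0},
  {"x": 0.06, "y": 0, "z": 0.008, "yaw": 0},
  {"x": 0.055, "y": 0, "z": 0.016, "yaw": 0},
  {"x": 0, "y": 0, "z": 0, "yaw": 0},
  {"x": 0, "y": 0, "z": 0, "yaw": 0},
  {"x": 0, "y": 0, "z": 0, "yaw": 0},
  {"x": 0, "y": 0, "z": 0, "yaw": 0},
  {"x": 0, "y": 0, "z": 0, "yaw": 0},
])

```text
t: 8.88
position: [0.487, -0.1809, 0.057]
ee_rot: [0.001, 0.603, 0.798, 0.001]
contact_force: [-0.1, -1.2, 6.2]
gripper_width: 0.0532
finger_force: 30.0
```

Run:
```python
from h import *
im=viewer.grab_frame("wrist"); W=cam("wrist"); p,M,a,o=pose()
print(p,a,o["t"],o["contact_force"],o["moment"],o["gripper_width"])
im2=viewer.grab_frame("side")
cv2.imwrite("pics/w6.png",np.hstack([cv2.resize(im[50:250,150:370,::-1],(440,400)),cv2.resize(im2[200:300,180:280,::-1],(360,400)[:2])]))
```

```text
[ 0.48702579 -0.18090503  0.0570049 ] 15.898263086094246 8.9333 [ 0.33377252 -1.5566222   6.79158494] [-0.51157652 -0.13515256 -0.02565462] 0.05286781141311903
```

View pics/w6.png

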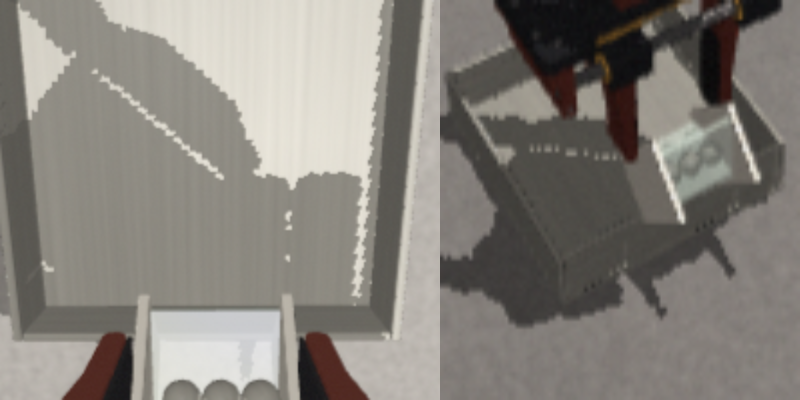

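Hard to judge the tilt by eye: edges at side (236,240)-(255,248) and (226,260)-(245,268), balls apparently still inside. I'll fit the tilt from these pixels.

```bash
cat >> h.py <<'E'
def cellpt(p,M,phi,L,gz=.028,gx=0.):
    "local cell point L (x along tool x, y along tool -? , z up from underside), gripped at local (gx,gz), tilted phi forward (mouth to tool +x)"
    piv=p-M[:,2]*.019; c,s=np.cos(phi),np.sin(phi); x,z=L[0]-gx,L[2]-gz
    return piv+M[:,0]*(x*c+z*s)+M[:,1]*L[1]-M[:,2]*(-x*s+z*c)
E
python3 - <<'E'
from h import *
p,M,a,o=pose(); S,W=cam("side"),cam("wrist")
for ph in(-75,-50,0,50,65,80):
    f=np.radians(ph)
    g=lambda C,*L:tuple(np.round(proj(C,cellpt(p,M,f,L))).astype(int).tolist())
    print(ph,"side",{k:[g(S,x,y,z) for x,y,z in((-.032,yy,0),(.032,yy,0),(.032,yy,.044),(-.032,yy,.044))] for k,yy in(("L",-.025),("R",.025))})
    print("   wrist",[g(W,x,-.025,z) for x,z in((-.032,0),(.032,0),(.032,.044),(-.032,.044))],"balls V",g(W,0,0,.02),g(S,0,0,.02))
for c in("side","wrist"):
    (viewer.grab_frame(c))
    for n in("ball0_center","cell_mid","cell"):
        print(c,n,[(np.round(d["location"]).tolist(),round(d["score"],2)) for d in viewer.place_of(n,c)][:4])
E
```

```text
-75 side {'L': [(245, 229), (221, 224), (230, 234), (254, 239)], 'R': [(236, 249), (212, 245), (221, 255), (245, 259)]}
   wrist [(182, 226), (182, 213), (260, 213), (237, 226)] balls V (212, 257) (233, 241)
-50 side {'L': [(251, 233), (224, 223), (225, 230), (254, 241)], 'R': [(242, 253), (216, 243), (216, 251), (244, 261)]}
   wrist [(202, 227), (165, 216), (235, 212), (256, 224)] balls V (212, 257) (234, 242)
0 side {'L': [(257, 241), (238, 226), (224, 225), (244, 240)], 'R': [(248, 261), (229, 246), (215, 245), (234, 261)]}
   wrist [(246, 226), (169, 224), (185, 215), (278, 219)] balls V (219, 257) (237, 243)
50 side {'L': [(250, 243), (252, 234), (233, 226), (230, 234)], 'R': [(241, 264), (243, 253), (225, 245), (221, 255)]}
   wrist [(282, 222), (204, 227), (172, 221), (262, 213)] balls V (228, 257) (238, 245)
65 side {'L': [(246, 242), (255, 236), (237, 227), (227, 232)], 'R': [(236, 263), (245, 256), (228, 247), (218, 253)]}
   wrist [(288, 219), (217, 227), (176, 223), (248, 212)] balls V (231, 257) (238, 245)
80 side {'L': [(241, 240), (257, 238), (241, 229), (225, 230)], 'R': [(231, 261), (247, 258), (232, 248), (216, 251)]}
   wrist [(290, 217), (230, 227), (182, 224), (231, 212)] balls V (233, 257) (237, 245)
side ball0_center [([355.0, 163.0], 0.18)]
side cell_mid [([367.0, 267.0], 0.63), ([301.0, 327.0], 0.59), ([236.0, 245.0], 0.57)]
side cell [([249.0, 251.0], 0.88), ([309.0, 326.0], 0.74), ([375.0, 266.0], 0.69), ([280.0, 382.0], 0.61)]
wrist ball0_center [([260.0, 256.0], 0.74), ([251.0, 284.0], 0.63)]
wrist cell_mid [([249.0, 259.0], 0.68)]
wrist cell [([258.0, 257.0], 0.88), ([356.0, 322.0], 0.72)]
```

```bash
cat > fit.py <<'E'
from h import *
from scipy.optimize import differential_evolution as DE
def fit(show=True):
    p,M,a,o=pose(); obs=[]
    for c in("side","wrist"):
        viewer.grab_frame(c); C=cam(c); best=None
        for d in viewer.silhouettes("cell",c):
            L=np.array(d["location"]); e=np.linalg.norm(L-np.array(proj(C,p)))
            if e<70 and (best is None or e<best[0]): best=(e,d,C)
        if best: obs.append((c,best[2],best[1]["region"])); print(c,"mask",best[1]["region"].sum(),best[1]["score"],best[1]["location"])
    B=[(x,y,z) for x in(-.032,.032) for y in(-.027,.027) for z in(0,.044)]
    def cost(v):
        J=0
        for c,C,m in obs:
            q=np.array([proj(C,cellpt(p,M,v[0],b,v[2],v[1]))[::-1] for b in B]).astype(np.float32)
            h=np.zeros(m.shape,np.uint8); cv2.fillConvexPoly(h,cv2.convexHull(q.round().astype(np.int32)),1); h=h>0
            J+=1-(h&m).sum()/max(1,(h|m).sum())
        return J
    res=[]
    for b in((-1.8,0),(0,2.2)):
        s=DE(cost,[b,(-.03,.03),(0.0,.05)],seed=1,maxiter=60,popsize=12,polish=False); print("phi",np.degrees(s.x[0]).round(1),"gx,gz mm",(s.x[1:]*1000).round(1),"cost",round(s.fun,3))
    return obs
if __name__=="__main__": fit()
E
python3 fit.py
```

```text
side mask 651 0.74 [238.7, 251.0]
wrist mask 5699 0.92 [238.1, 256.8]
phi -51.1 gx,gz mm [22.6 10.8] cost 0.662
phi 52.1 gx,gz mm [10.4 40. ] cost 0.575
```

Run:
```python
from h import *
a=viewer.grab_frame("wrist"); b=viewer.grab_frame("side")
A=cv2.resize(a[180:320,190:330,::-1],(400,400),interpolation=cv2.INTER_CUBIC); B=cv2.resize(b[200:275,210:285,::-1],(400,400),interpolation=cv2.INTER_CUBIC)
cv2.imwrite("pics/w7.png",np.hstack([A,B]))
```

```text
(no output)
```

View pics/w7.png

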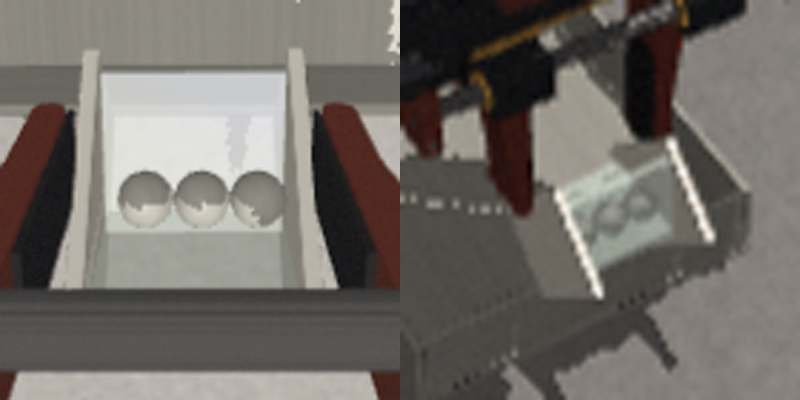

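Side crop: bright (rear) edges run (236,239)→(256,247.5) and (226,261)→(245,268.5), with the balls still in the V; it's tilted forward but not enough. I'll intersect these pixels with the plate planes.

Run:
```python
from h import *
p,M,a,o=pose(); S,W=cam("side"),cam("wrist")
def on(C,rc,y):
    O,d=ray(C,rc); n=M[:,1]; P=O+d*((p+n*y-O)@n)/(d@n); q=M.T@(P-p)*1000; return (q[0].round(1),(-q[2]-19).round(1))
print("(x ahead, z up) rel. to grasp pt")
for rc in((235.6,239.4),(255.7,247.5),(255.5,237.2)): print("L",on(S,rc,-.027))
for rc in((225.9,261),(245,268.5),(228,249.7)): print("R",on(S,rc,.027),on(S,rc,.025))
w=lambda x,y:(180+y*.35,190+x*.35)
print("wrist front L top outer",on(W,w(85,50),-.027),"R",on(W,w(297,50),.027),"finger tip",on(W,w(45,105),-.03))
print("rim at",[ (M.T@(np.array([*(np.array([.5064,-.2509])+.0595*np.array([-.274,.962])),.04])-p)*1000).round(1)])
```

```text
(x ahead, z up) rel. to grasp pt
L (np.float64(-33.1), np.float64(44.5))
L (np.float64(-64.1), np.float64(14.2))
L (np.float64(-20.3), np.float64(-32.6))
R (np.float64(-27.9), np.float64(37.3)) (np.float64(-31.0), np.float64(41.3))
R (np.float64(-57.9), np.float64(7.0)) (np.float64(-60.8), np.float64(11.2))
R (np.float64(17.8), np.float64(-12.6)) (np.float64(14.4), np.float64(-8.2))
wrist front L top outer (np.float64(13.5), np.float64(-15.7)) R (np.float64(12.9), np.float64(-17.5)) finger tip (np.float64(14.6), np.float64(23.7))
rim at [array([-13.1,  -0.6,  17. ])]
```

Fit: φ≈48°, and the cell has slid in the pads (grip now near its front top). The rim still bears near the lower corner, which is a long lever, so I'll roll it further about that corner.

Call:
arm_command([
  {"x": 0.031, "y": 0, "z": 0.019, "yaw": 0},
  {"x": 0.031, "y": 0, "z": 0.019, "yaw": 0},
  {"x": 0.031, "y": 0, "z": 0.025, "yaw": 0},
  {"x": 0.031, "y": 0, "z": 0.025, "yaw": 0},
  {"x": 0.025, "y": 0, "z": 0.028, "yaw": 0},
  {"x": 0.025, "y": 0, "z": 0.028, "yaw": 0},
  {"x": 0, "y": 0, "z": 0, "yaw": 0},
  {"x": 0, "y": 0, "z": 0, "yaw": 0},
])

```text
t: 10.35
position: [0.4842, -0.1666, 0.0472]
ee_rot: [0.002, 0.602, 0.798, 0.002]
contact_force: [-0.2, 2.6, 13.2]
gripper_width: 0.053
finger_force: 30.1
```

```bash
cat > look.py <<'E'
from h import *
# edge-based estimate: bright plate edges in the side view + ball detections
p,M,a,o=pose(); print(p.round(4),o["t"],o["contact_force"].round(1),o["moment"].round(2),o["gripper_width"].round(4))
S=cam("side"); b=viewer.grab_frame("side")
def on(C,rc,y):
    O,d=ray(C,rc); n=M[:,1]; P=O+d*((p+n*y-O)@n)/(d@n); q=M.T@(P-p)*1000; return [float(q[0].round(1)),float((-q[2]-19).round(1))]
m=((b.min(2)>170)*255).astype(np.uint8)
m[:215]=0;m[275:]=0;m[:,:215]=0;m[:,290:]=0
n,l,st,ce=cv2.connectedComponentsWithStats(m)
for i in range(1,n):
    if st[i,4]<8: continue
    ys,xs=np.where(l==i); k=[ys.argmin(),ys.argmax()]
    y=-.025 if ce[i,0]<254+0 and True else .025
    print("edge area",st[i,4],[(int(ys[j]),int(xs[j]),on(S,(ys[j],xs[j]),-.025),on(S,(ys[j],xs[j]),.025)) for j in k])
viewer.grab_frame("wrist")
for c in("side","wrist"):
    print(c,[(np.round(d["location"]).tolist(),round(d["score"],2)) for nm in("ball0_center","ball1_center") for d in viewer.spot_in(nm,c)])
E
python3 look.py; python3 fit.py
```

```text
side mask 681 0.92 [234.9, 247.3]
wrist mask 5716 0.58 [252.3, 253.5]
phi -54.8 gx,gz mm [21.   6.5] cost 0.637
phi 55.0 gx,gz mm [22.2 38. ] cost 0.629Traceback (most recent call last):
  File "look.py", line 3, in <module>
    p,M,a,o=pose(); print(p.round(4),o["t"],o["contact_force"].round(1),o["moment"].round(2),o["gripper_width"].round(4))
                                                                                             ^^^^^^^^^^^^^^^^^^^^^^^^
AttributeError: 'float' object has no attribute 'round'
```

```bash
sed -i 's/o\["gripper_width"\].round(4)/round(o["gripper_width"],4)/' look.py; python3 look.py
```

```text
[ 0.4843 -0.1667  0.0473] 10.55 [-1.4  2.2 13.6] [ 0.2  -0.14  0.01] 0.0529
edge area 26 [(223, 257, [-108.4, 146.3], [-28.3, 43.3]), (237, 264, [-131.7, 132.0], [-56.0, 26.3])]
edge area 36 [(230, 235, [-24.0, 46.7], [72.1, -75.2]), (246, 243, [-55.6, 28.5], [34.5, -96.8])]
side []
wrist [([138.0, 278.0], 0.63), ([219.0, 504.0], 0.49), ([137.0, 257.0], 0.59)]
```

Call:
arm_command([
  {"x": 0, "y": 0, "z": 0.03, "yaw": 0},
  {"x": 0.015, "y": 0, "z": 0.03, "yaw": 0},
  {"x": 0.015, "y": 0, "z": 0.03, "yaw": 0},
  {"x": 0.02, "y": 0, "z": 0.026, "yaw": 0},
  {"x": 0, "y": 0, "z": 0, "yaw": 0},
  {"x": 0, "y": 0, "z": 0, "yaw": 0},
  {"x": 0, "y": 0, "z": 0, "yaw": 0},
  {"x": 0, "y": 0, "z": 0, "yaw": 0},
])

```text
t: 11.52
position: [0.4841, -0.1621, 0.0396]
ee_rot: [0.002, 0.602, 0.798, 0.003]
contact_force: [-0.8, 6.7, 19.9]
gripper_width: 0.0534
finger_force: 30.2
```

```bash
python3 look.py
python3 - <<'E'
from h import *
W=cam("wrist"); T=cam("top"); viewer.grab_frame("top")
for c,C in(("wrist",W),("top",T)):
  for n in("ball0_center","ball1_center","ball2_center"):
    print(c,[(np.round(d["location"]).tolist(),round(d["score"],2),atz(C,d["location"],.011).round(3)) for d in viewer.place_of(n,c)])
E
```

```text
[ 0.4841 -0.1621  0.0396] 11.5167 [-0.8  6.7 19.9] [ 0.74  0.01 -0.  ] 0.0534
edge area 21 [(224, 248, [-80.1, 120.4], [6.3, 10.6]), (229, 239, [-44.0, 71.9], [49.2, -47.0])]
edge area 19 [(224, 257, [-111.6, 149.9], [-31.3, 45.8]), (233, 262, [-128.3, 142.2], [-51.1, 36.6])]
edge area 26 [(230, 234, [-22.2, 47.8], [75.2, -75.7]), (242, 241, [-50.4, 38.3], [41.7, -87.0])]
side []
wrist [([147.0, 279.0], 0.66), ([258.0, 259.0], 0.37)]
wrist [([146.0, 278.0], 0.55, array([ 0.488, -0.113,  0.011]))]
wrist [([143.0, 257.0], 0.74, array([ 0.471, -0.115,  0.011]))]
wrist [([145.0, 241.0], 0.49, array([ 0.459, -0.12 ,  0.011]))]
top []
top []
top []
```

All three balls lie in the pan at about (0.47,-0.115); the cell is at φ≈71°. Next: lift off, back out over the open table, lay the cell on its side, and regrip at its other end, which gives a good lever for turning it upright.

Call:
arm_command([
  {"x": 0, "y": 0, "z": -0.2, "yaw": 0},
  {"x": 0, "y": 0, "z": -0.3, "yaw": 0},
  {"x": 0, "y": 0, "z": -0.2, "yaw": 0},
  {"x": -0.15, "y": 0, "z": 0, "yaw": 0},
  {"x": -0.3, "y": 0, "z": 0, "yaw": 0},
  {"x": -0.35, "y": 0, "z": 0, "yaw": 0},
  {"x": -0.35, "y": 0, "z": 0, "yaw": 0},
  {"x": -0.15, "y": 0, "z": 0, "yaw": 0},
  {"x": 0, "y": 0, "z": 0, "yaw": 0},
])

```text
t: 12.92
position: [0.5091, -0.2658, 0.0881]
ee_rot: [-0.002, 0.604, 0.797, 0.0]
contact_force: [-0.5, 0.2, -1.8]
gripper_width: 0.0534
finger_force: 29.9
```

```bash
cat > fit2.py <<'E'
# fit tilt/grip from the side silhouette & bright edges at the current pose, fingers masked out
from h import *
from scipy.optimize import differential_evolution as DE
import sys
lo,hi=map(float,sys.argv[1:3])
p,M,a,o=pose(); print(p.round(4),round(a,1),o["t"],o["contact_force"].round(1),round(o["gripper_width"],4))
C=cam("side"); b=viewer.grab_frame("side"); c0=np.array(proj(C,p))
ds=[d for d in viewer.silhouettes("cell","side") if np.linalg.norm(np.array(d["location"])-c0)<35]
for d in ds[:2]:
    m=d["region"]; print("mask",m.sum(),d["score"],np.round(d["location"]),"tcp px",c0.round())
    hull=lambda P:cv2.fillConvexPoly(np.zeros(m.shape,np.uint8),cv2.convexHull(np.array([proj(C,q)[::-1] for q in P],np.float32).round().astype(np.int32)),1)>0
    w=o["gripper_width"]/2
    fing=np.zeros(m.shape,bool)
    for s in(-1,1): fing|=hull([p+M@np.array([x,s*y,z]) for x in(-.011,.011) for y in(w,w+.014) for z in(0,-.08)])
    B=[(x,y,z) for x in(-.032,.032) for y in(-.027,.027) for z in(0,.044)]
    def cost(v):
        h=hull([cellpt(p,M,v[0],q,v[2],v[1]) for q in B])&~fing; mm=m&~fing
        return 1-(h&mm).sum()/max(1,(h|mm).sum())
    s=DE(cost,[(np.radians(lo),np.radians(hi)),(-.032,.032),(0,.044)],seed=1,maxiter=80,popsize=12,polish=False); print("phi",np.degrees(s.x[0]).round(1),"gx,gz",(s.x[1:]*1000).round(1),"cost",round(s.fun,3))
E
python3 fit2.py 0 120
```

```text
[ 0.5091 -0.2658  0.0881] 15.7 12.9167 [-0.5  0.2 -1.8] 0.0534
mask 963 0.88 [254. 274.] tcp px [259. 264.]
phi 58.5 gx,gz [25.1 35.4] cost 0.145
```

Call:
arm_command([
  {"x": 0, "y": 0, "z": 0.25, "yaw": 0},
  {"x": 0, "y": 0, "z": 0.3, "yaw": 0},
  {"x": 0, "y": 0, "z": 0.2, "yaw": 0},
  {"x": 0, "y": 0, "z": 0.1, "yaw": 0},
  {"x": 0, "y": 0, "z": 0.06, "yaw": 0},
  {"x": 0, "y": 0, "z": 0.05, "yaw": 0},
  {"x": 0, "y": 0, "z": 0.04, "yaw": 0},
  {"x": 0, "y": 0, "z": 0.03, "yaw": 0},
  {"x": 0, "y": 0, "z": 0.015, "yaw": 0},
  {"x": 0, "y": 0, "z": 0, "yaw": 0},
  {"x": 0, "y": 0, "z": 0, "yaw": 0},
])

```text
t: 13.93
position: [0.5101, -0.2645, 0.0076]
ee_rot: [0.0, 0.603, 0.798, 0.0]
contact_force: [-0.7, -0.2, -1.3]
gripper_width: 0.053
finger_force: 29.9
```

```bash
python3 fit2.py 30 110
```

```text
[ 0.5101 -0.2645  0.0076] 15.9 13.9333 [-0.7 -0.2 -1.3] 0.053
mask 742 0.9 [280. 271.] tcp px [282. 264.]
phi 60.8 gx,gz [21.2 36. ] cost 0.167
```

Call:
arm_command([
  {"x": 0, "y": 0, "z": 0.02, "yaw": 0},
  {"x": 0, "y": 0, "z": 0.02, "yaw": 0},
  {"x": 0, "y": 0, "z": 0.016, "yaw": 0},
  {"x": 0, "y": 0, "z": 0, "yaw": 0},
])

```text
t: 14.37
position: [0.5099, -0.2643, 0.003]
ee_rot: [0.0, 0.603, 0.798, 0.0]
contact_force: [-1.7, 3.0, 3.5]
gripper_width: 0.0534
finger_force: 30.0
```

```bash
python3 fit2.py 30 110
```

```text
[ 0.5099 -0.2643  0.003 ] 15.9 14.3667 [-1.7  3.   3.5] 0.0534
mask 836 0.74 [282. 273.] tcp px [283. 264.]
phi 62.2 gx,gz [21.1 36.1] cost 0.135
```

Call:
arm_command([
  {"x": 0, "y": 0, "z": 0, "yaw": 0},
  {"x": 0, "y": 0, "z": 0, "yaw": 0},
  {"x": 0, "y": 0, "z": 0, "yaw": 0},
  {"x": 0, "y": 0, "z": 0, "yaw": 0},
  {"x": 0, "y": 0, "z": 0, "yaw": 0},
  {"x": 0, "y": 0, "z": 0, "yaw": 0},
  {"x": 0, "y": 0, "z": 0, "yaw": 0},
  {"x": 0, "y": 0, "z": 0, "yaw": 0},
], gripper=1)

```text
t: 15.13
position: [0.5098, -0.2644, 0.0025]
ee_rot: [-0.0, 0.603, 0.798, -0.0]
contact_force: [0.4, 0.7, -0.9]
gripper_width: 0.088
finger_force: 0.0
```

Call:
arm_command([
  {"x": 0, "y": 0, "z": -0.25, "yaw": 0},
  {"x": 0, "y": 0, "z": -0.4, "yaw": 0},
  {"x": 0, "y": 0, "z": -0.4, "yaw": 0},
  {"x": 0, "y": 0, "z": -0.2, "yaw": 0},
  {"x": 0, "y": 0, "z": 0, "yaw": 0},
  {"x": 0, "y": 0, "z": 0, "yaw": 0},
])

```text
t: 15.63
position: [0.5104, -0.2647, 0.1034]
ee_rot: [0.001, 0.603, 0.798, 0.0]
contact_force: [0.7, 0.9, 0.2]
gripper_width: 0.0875
finger_force: 0.0
```

```bash
cat > fit3.py <<'E'
# free cell: fit pose on the table (resting orientation 0 or 90 deg about its y), from side+wrist masks
from h import *
from scipy.optimize import differential_evolution as DE
p,M,a,o=pose(); print(p.round(4),round(a,1),o["t"],round(o["gripper_width"],4))
ob=[]
for c in("side","wrist"):
    viewer.grab_frame(c); C=cam(c); e=np.array(proj(C,[.52,-.29,.02]))
    ds=[d for d in viewer.silhouettes("cell",c) if np.linalg.norm(np.array(d["location"])-e)<45]
    for d in ds: print(c,d["score"],np.round(d["location"]),d["region"].sum(),"exp",e.round())
    if ds: ob.append((C,ds[0]["region"]))
for name,hx,hz in(("upright",.032,.044),("on side",.022,.064)):
    def cost(v):
        J=0;cs,sn=np.cos(v[2]),np.sin(v[2])
        for C,m in ob:
            q=[proj(C,[v[0]+cs*x-sn*y,v[1]+sn*x+cs*y,z])[::-1] for x in(-hx,hx) for y in(-.027,.027) for z in(0,hz)]
            h=cv2.fillConvexPoly(np.zeros(m.shape,np.uint8),cv2.convexHull(np.array(q,np.float32).round().astype(np.int32)),1)>0
            J+=1-(h&m).sum()/(h|m).sum()
        return J/len(ob)
    s=DE(cost,[(.44,.58),(-.36,-.2),(np.radians(85),np.radians(125))],seed=1,maxiter=80,popsize=12,polish=False)
    print(name,s.x[:2].round(4),"x axis ang",np.degrees(s.x[2]).round(1),"cost",round(s.fun,3))
E
python3 fit3.py
```

```text
[ 0.5104 -0.2647  0.1034] 15.9 15.6333 0.0875
side 0.74 [280. 268.] 826 exp [288. 272.]
wrist 0.68 [207. 254.] 2600 exp [211. 261.]
upright [ 0.5165 -0.2853] x axis ang 97.1 cost 0.412
on side [ 0.515  -0.2853] x axis ang 102.9 cost 0.292
```

Run:
```python
from h import *
p,M,a,o=pose(); Cs={c:cam(c) for c in("side","wrist","top")}
viewer.grab_frame("top")
G={}
for n in("cell_mid","cell"):
    for c,C in Cs.items():
        e=np.array(proj(C,[.514,-.28,.032]))
        ds=[d for d in viewer.place_of(n,c) if np.linalg.norm(np.array(d["location"])-e)<(30 if c=="wrist" else 12)]
        for d in ds[:1]: G[n,c]=d["location"]; print(n,c,d["location"],round(d["score"],2),"exp",e.round(),"at z.032",atz(C,d["location"],.032).round(4))
    k=[c for c in Cs if (n,c) in G]
    if len(k)>1:
        X=tri([Cs[c] for c in k],[G[n,c] for c in k]); print(n,X.round(4),"tool",(M.T@(X-p)*1000).round(1))
W=Cs["wrist"]; m=[d for d in viewer.silhouettes("cell","wrist")][0]["region"]; ys,xs=np.where(m); print("bbox",ys.min(),ys.max(),xs.min(),xs.max())
rows={int(r_):(int(xs[ys==r_].min()),int(xs[ys==r_].max())) for r_ in range(ys.min(),ys.max()+1,6)}; print(rows)
# expected wrist corner pixels for on-side cell centred at tool x=-12 / -21
for x0 in(-.012,-.021):
    print(x0,[tuple(np.round(proj(W,np.array([*(p+M[:,0]*(x0+dx)+M[:,1]*dy)[:2],z]))).astype(int).tolist()) for z in(.064,0) for dx in(-.022,.022) for dy in(-.027,.027)])
```

```text
cell_mid side [278.2, 268.5] 0.87 exp [281. 268.] at z.032 [ 0.5168 -0.2737  0.032 ]
cell_mid wrist [208.7, 259.8] 0.67 exp [204. 258.] at z.032 [ 0.5173 -0.284   0.032 ]
cell_mid top [197.9, 315.9] 0.4 exp [197. 314.] at z.032 [ 0.5106 -0.2849  0.032 ]
cell_mid [ 0.5131 -0.2816  0.0427] tool [-18.4  -0.6  57.3]
cell wrist [227.1, 255.4] 0.84 exp [204. 258.] at z.032 [ 0.5185 -0.3046  0.032 ]
bbox 180 244 227 288
{180: (234, 237), 186: (232, 284), 192: (229, 286), 198: (228, 288), 204: (228, 288), 210: (228, 288), 216: (227, 287), 222: (227, 287), 228: (228, 286), 234: (228, 286), 240: (227, 285)}
-0.012 [(234, 228), (234, 287), (187, 226), (187, 288), (209, 234), (209, 281), (171, 233), (171, 282)]
-0.021 [(243, 228), (243, 287), (197, 226), (197, 288), (216, 234), (216, 281), (179, 233), (179, 282)]
```

Wrist mask confirms the cell lies on its side with its mouth toward the pan, centred 21 mm behind the TCP. Regripping at its upper (rear) end.

Call:
arm_command([
  {"x": -0.13, "y": 0, "z": 0, "yaw": 0},
  {"x": -0.132, "y": 0, "z": 0, "yaw": 0},
  {"x": 0, "y": 0, "z": 0.2, "yaw": 0},
  {"x": 0, "y": 0, "z": 0.3, "yaw": 0},
  {"x": 0, "y": 0, "z": 0.25, "yaw": 0},
  {"x": 0, "y": 0, "z": 0.13, "yaw": 0},
  {"x": 0, "y": 0, "z": 0, "yaw": 0},
  {"x": 0, "y": 0, "z": 0, "yaw": 0},
])

```text
t: 16.9
position: [0.5154, -0.2849, 0.032]
ee_rot: [-0.0, 0.603, 0.798, -0.0]
contact_force: [-0.1, -0.5, 1.4]
gripper_width: 0.0878
finger_force: 0.0
```

Call:
arm_command([
  {"x": 0, "y": 0, "z": 0, "yaw": 0},
  {"x": 0, "y": 0, "z": 0, "yaw": 0},
  {"x": 0, "y": 0, "z": 0, "yaw": 0},
  {"x": 0, "y": 0, "z": 0, "yaw": 0},
  {"x": 0, "y": 0, "z": 0, "yaw": 0},
  {"x": 0, "y": 0, "z": 0, "yaw": 0},
  {"x": 0, "y": 0, "z": 0, "yaw": 0},
  {"x": 0, "y": 0, "z": 0, "yaw": 0},
], gripper=-1)

```text
t: 17.57
position: [0.5156, -0.2847, 0.0327]
ee_rot: [0.0, 0.603, 0.798, -0.0]
contact_force: [-1.3, -0.4, 2.6]
gripper_width: 0.0527
finger_force: 29.9
```

Call:
arm_command([
  {"x": 0, "y": 0, "z": -0.2, "yaw": 0},
  {"x": 0, "y": 0, "z": -0.3, "yaw": 0},
  {"x": 0, "y": 0, "z": -0.3, "yaw": 0},
  {"x": 0, "y": 0, "z": -0.1, "yaw": 0},
  {"x": 0.2, "y": 0, "z": 0, "yaw": 0},
  {"x": 0.35, "y": 0, "z": 0, "yaw": 0},
  {"x": 0.4, "y": 0, "z": 0, "yaw": 0},
  {"x": 0.4, "y": 0, "z": 0, "yaw": 0},
  {"x": 0.26, "y": 0, "z": 0, "yaw": 0},
  {"x": 0, "y": 0, "z": 0, "yaw": 0},
  {"x": 0, "y": 0, "z": 0, "yaw": 0},
])

```text
t: 18.48
position: [0.4802, -0.1599, 0.1036]
ee_rot: [-0.0, 0.602, 0.798, -0.0]
contact_force: [-0.0, -0.9, -2.2]
gripper_width: 0.0528
finger_force: 29.9
```

```bash
python3 fit2.py 40 130
python3 - <<'E'
from h import *
p,M,a,o=pose(); n=M[:,0]; print("X rel inner rim (mm)",((p-np.array([.5064,-.2509,0]))@n-.0638)*1000)
E
```

```text
[ 0.4802 -0.1599  0.1036] 16.0 18.4833 [-0.  -0.9 -2.2] 0.0528
mask 690 0.97 [216. 238.] tcp px [219. 237.]
phi 52.8 gx,gz [-21.5  28.5] cost 0.229
X rel inner rim (mm) 29.59925350702555
```

Call:
arm_command([
  {"x": 0, "y": 0, "z": 0.2, "yaw": 0},
  {"x": 0, "y": 0, "z": 0.2, "yaw": 0},
  {"x": 0, "y": 0, "z": 0.07, "yaw": 0},
  {"x": -0.05, "y": 0, "z": 0, "yaw": 0},
  {"x": -0.045, "y": 0, "z": 0, "yaw": 0},
  {"x": -0.077, "y": 0, "z": -0.026, "yaw": 0},
  {"x": -0.078, "y": 0, "z": -0.026, "yaw": 0},
  {"x": -0.08, "y": 0, "z": -0.005, "yaw": 0},
  {"x": -0.082, "y": 0, "z": -0.005, "yaw": 0},
  {"x": -0.08, "y": 0, "z": 0.016, "yaw": 0},
  {"x": -0.08, "y": 0, "z": 0.016, "yaw": 0},
  {"x": 0, "y": 0, "z": 0, "yaw": 0},
])

```text
t: 19.58
position: [0.4932, -0.2062, 0.0689]
ee_rot: [0.0, 0.603, 0.798, -0.0]
contact_force: [0.5, 0.6, 0.3]
gripper_width: 0.0196
finger_force: 0.0
```

```bash
python3 fit2.py -10 110; python3 look.py
```

```text
[ 0.4932 -0.2062  0.0689] 15.8 19.5833 [0.5 0.6 0.3] 0.0196
mask 477 0.95 [235. 230.] tcp px [245. 249.]
phi 52.4 gx,gz [-31.9   1. ] cost 0.513
[ 0.4929 -0.205   0.0688] 19.6833 [-0.8  0.3  0.2] [ 0.   -0.08  0.04] 0.0065
edge area 53 [(224, 230, [32.7, 27.7], [131.9, -93.1]), (232, 227, [48.9, -12.7], [151.2, -141.2])]
edge area 24 [(233, 240, [-9.0, 40.4], [82.4, -78.0]), (242, 231, [32.3, -29.0], [131.5, -160.6])]
side []
wrist [([85.0, 282.0], 0.6), ([82.0, 257.0], 0.75), ([271.0, 47.0], 0.62)]
```

The cell slipped out of the grip (opening 6 mm). Raising, opening, and finding it again.

Call:
arm_command([
  {"x": 0, "y": 0, "z": -0.4, "yaw": 0},
  {"x": 0, "y": 0, "z": -0.5, "yaw": 0},
  {"x": 0, "y": 0, "z": -0.3, "yaw": 0},
  {"x": 0, "y": 0, "z": 0, "yaw": 0},
  {"x": 0, "y": 0, "z": 0, "yaw": 0},
], gripper=1)

```text
t: 20.4
position: [0.4938, -0.2049, 0.1671]
ee_rot: [0.002, 0.603, 0.798, 0.0]
contact_force: [-0.3, 1.0, -0.3]
gripper_width: 0.0304
finger_force: 0.0
```

```bash
cat > find.py <<'E'
from h import *
p,M,a,o=pose(); print(p.round(4),round(a,1),o["t"],round(o["gripper_width"],3))
Cs={c:cam(c) for c in("side","wrist","top")}
for c in Cs: viewer.grab_frame(c)
for n in("cell_mid","cell","ball0_center"):
    for c,C in Cs.items():
        for d in viewer.place_of(n,c):
            X=atz(C,d["location"],.02)
            if d["score"]>.3 and abs(X[0]-.48)<.12 and -.30<X[1]<.0: print(n,c,np.round(d["location"]),round(d["score"],2),"z.02:",X.round(3))
E
cat > masks.py <<'E'
from h import *
p,M,a,o=pose()
for c in("side","wrist"):
    C=cam(c); im=viewer.grab_frame(c)
    for d in viewer.silhouettes("cell",c):
        X=atz(C,d["location"],.02)
        if abs(X[0]-.48)<.12 and -.30<X[1]<.0:
            m=d["region"].astype(np.uint8); ct=max(cv2.findContours(m,0,1)[0],key=cv2.contourArea)
            ap=cv2.approxPolyDP(cv2.convexHull(ct),2.5,True)[:,0,::-1]
            ys,xs=np.where(m>0)
            print(c,round(d["score"],2),np.round(d["location"]),m.sum(),"hull(row,col)",ap.tolist())
            y0,x0=ys.min(),xs.min(); st=2 if c=="wrist" else 1
            g=im.mean(2)
            for y in range(y0-2,ys.max()+3,2*st): print("".join(" .:-=+*#%@"[min(9,int(g[y,x]/25.6))] for x in range(x0-3,xs.max()+4,st)))
E
python3 find.py; python3 masks.py
```

```text
[ 0.4938 -0.2049  0.1671] 15.9 20.4 0.03
cell_mid side [236. 230.] 0.8 z.02: [ 0.468 -0.13   0.02 ]
cell_mid wrist [120. 251.] 0.64 z.02: [ 0.471 -0.147  0.02 ]
cell_mid top [217. 266.] 0.71 z.02: [ 0.461 -0.145  0.02 ]
cell side [239. 239.] 0.83 z.02: [ 0.485 -0.144  0.02 ]
cell wrist [138. 256.] 0.83 z.02: [ 0.482 -0.166  0.02 ]
cell top [208. 273.] 0.54 z.02: [ 0.486 -0.166  0.02 ]
ball0_center wrist [ 94. 273.] 0.61 z.02: [ 0.487 -0.112  0.02 ]
side 0.56 [234. 229.] 719 hull(row,col) [[217, 234], [226, 246], [242, 246], [254, 227], [245, 217], [230, 216]]
--=+++++****++*+*****+++++*++++++=-:-
*******++++++*+*++++%%#*+++**+++**+=-
*****+++++++++**++*++*+%%#*+**++++***
+*****++*+++++++*******+=+%%#***+++**
+++*****+*++++**####****+===+%%*+++++
**++*****++***#####******+========+++
***++******#########*******========++
***+=+=+*#######*##*********+=====+++
***+====+*##*###*+#**********+====++*
*+*+=======++****+*************+==+++
--:-=========+=+*+++********###+==+++
----============+=+*******##*=====+++
-:::===============*****#*+=======-::
:::-==============+*****--::-=====:::
:-
[... 213 characters left out ...]
::::::::::::
:::-::::::::-:--=:-:--:::::::::::::::
wrist 0.64 [120. 250.] 1789 hull(row,col) [[93, 269], [134, 280], [149, 232], [109, 220]]
#===+++++==++====+=***=+%#+*##**%%
++#++=+++==+=======*%====@@****#%%
+==+#=+++===+=---==++====*@%#%%%%%
======##+===+====+++*####*@@%%%%%%
=++===+=+===+*############*@%%%%%%
=+*+==+*##################*@@%%%%%
==*****####################*@@%%%%
==+****####################*@@#+##
===+*+**####################*@@===
====**=*#####################%@===
====+**=*#################*+==**==
=====+*=+###########+==*======+*==
======**=*###*+==++%%%%%==========
======+**=========%%%%%%#=========
=======**========+%%%%%#*=========
=================+%%%%%%==========
```

```bash
cat > fit4.py <<'E'
from h import *
from scipy.optimize import differential_evolution as DE
p,M,a,o=pose(); ob=[]
for c in("side","wrist","top"):
    viewer.grab_frame(c); C=cam(c)
    ds=[d for d in viewer.silhouettes("cell",c) if (lambda X:abs(X[0]-.48)<.08 and -.22<X[1]<-.05)(atz(C,d["location"],.03))]
    if ds: ob.append((c,C,ds[0]["region"])); print(c,ds[0]["score"],ds[0]["region"].sum())
def verts(v,ph):
    f=np.array([np.cos(v[2]),np.sin(v[2]),0]);y=np.array([-f[1],f[0],0]);u=np.array([0,0,1.]);c,s=np.cos(ph),np.sin(ph)
    return [np.array([v[0],v[1],v[3]])+f*(x*c+z*s)+y*yy+u*(-x*s+z*c) for x in(-.032,.032) for yy in(-.027,.027) for z in(-.022,.022)]
def cost(v):
    J=0
    for n,C,m in ob:
        q=np.array([proj(C,P)[::-1] for P in verts(v,v[4])],np.float32)
        h=cv2.fillConvexPoly(np.zeros(m.shape,np.uint8),cv2.convexHull(q.round().astype(np.int32)),1)>0
        J+=1-(h&m).sum()/(h|m).sum()
    return J/len(ob)
for nm,pb in(("any fwd",(.3,2.2)),("side90",(1.56,1.58)),("upright",(-.01,.01)),("back",(-2,-.3))):
    s=DE(cost,[(.44,.52),(-.19,-.08),(np.radians(60),np.radians(150)),(.024,.055),pb],seed=2,maxiter=70,popsize=10,polish=False)
    print(nm,s.x[:2].round(4),"yaw",np.degrees(s.x[2]).round(1),"zc",s.x[3].round(4),"phi",np.degrees(s.x[4]).round(1),"cost",round(s.fun,3))
E
python3 fit4.py
```

```text
side 0.84 752
top 0.48 284
any fwd [ 0.4696 -0.1447] yaw 121.3 zc 0.0331 phi 93.6 cost 0.247
side90 [ 0.4696 -0.1458] yaw 120.8 zc 0.0375 phi 89.7 cost 0.246
upright [ 0.4677 -0.148 ] yaw 63.7 zc 0.039 phi -0.4 cost 0.391
back [ 0.4706 -0.1475] yaw 123.3 zc 0.0339 phi -87.3 cost 0.243
```

Call:
arm_command([
  {"x": 0.15, "y": -0.02, "z": 0, "yaw": 0},
  {"x": 0.25, "y": -0.03, "z": 0, "yaw": 0},
  {"x": 0.25, "y": -0.03, "z": 0, "yaw": 0},
  {"x": 0.147, "y": -0.008, "z": 0, "yaw": 0},
  {"x": 0, "y": 0, "z": 0, "yaw": -0.028},
  {"x": 0, "y": 0, "z": 0, "yaw": -0.028},
  {"x": 0, "y": 0, "z": 0, "yaw": -0.027},
  {"x": 0, "y": 0, "z": 0, "yaw": 0},
  {"x": 0, "y": 0, "z": 0, "yaw": 0},
], gripper=1)

```text
t: 22.25
position: [0.4686, -0.1449, 0.1651]
ee_rot: [0.0, 0.495, 0.869, 0.0]
contact_force: [-0.5, 0.1, -0.6]
gripper_width: 0.0879
finger_force: 0.0
```

```bash
python3 fit4.py
python3 - <<'E'
from h import *
p,M,a,o=pose();print(p.round(4),a,o["t"],o["gripper_width"]); W=cam("wrist")
im=viewer.grab_frame("wrist")
for n in("cell_mid","cell","ball0_center","ball1_center","ball2_center"): print(n,[(np.round(d["location"]).tolist(),round(d["score"],2),atz(W,d["location"],.036 if "cell" in n else .011).round(4).tolist()) for d in viewer.place_of(n,"wrist")][:3])
for d in viewer.silhouettes("cell","wrist")[:1]:
    m=d["region"].astype(np.uint8); ct=max(cv2.findContours(m,0,1)[0],key=cv2.contourArea)
    print(d["score"],m.sum(),cv2.approxPolyDP(cv2.convexHull(ct),2.5,True)[:,0,::-1].tolist(), cv2.minAreaRect(ct))
g=im.mean(2)
for y in range(130,250,4): print("".join(" .:-=+*#%@"[min(9,int(g[y,x]/25.6))] for x in range(200,320,2)))
E
```

```text
side 0.7 728
wrist 0.85 1634
any fwd [ 0.4695 -0.1462] yaw 120.7 zc 0.0308 phi 101.8 cost 0.262
side90 [ 0.4678 -0.1446] yaw 124.5 zc 0.0317 phi 89.6 cost 0.289
upright [ 0.4695 -0.1462] yaw 65.2 zc 0.035 phi 0.6 cost 0.396
back [ 0.47   -0.1474] yaw 123.0 zc 0.0309 phi -80.0 cost 0.259
[ 0.4686 -0.1453  0.1649] 30.74968769141866 22.55 0.08763265862390562
cell_mid [([334.0, 270.0], 0.92, [0.6057, -0.3387, 0.036]), ([175.0, 258.0], 0.75, [0.4702, -0.1464, 0.036]), ([333.0, 151.0], 0.58, [0.4571, -0.4265, 0.036])]
cell [([322.0, 273.0], 0.93, [0.5985, -0.3202, 0.036]), ([191.0, 256.0], 0.7, [0.478, -0.1655, 0.036]), ([327.0, 154.0], 0.56, [0.4566, -0.4131, 0.036])]
ball0_center [([156.0, 284.0], 0.44, [0.4889, -0.1126, 0.011])]
ball1_center [([144.0, 270.0], 0.66, [0.4663, -0.1092, 0.011])]
ball2_center [([149.0, 262.0], 0.6, [0.4597, -0.1198, 0.011])]
0.97 1676 [[153, 276], [160, 281], [199, 280], [200, 234], [165, 232], [155, 236]] ((256.65875244140625, 176.48504638671875), (46.079010009765625, 49.4190559387207), 88.69805145263672)
==---+=+++=+=====+====+=++==++=%**%%%===============
[... 1077 characters left out ...]
######%##############%#=----+
********####+=-----------------==+==+*#######%#####%#==---=#
****************####*+------------------====+#######==----##
************************####*+=-----------------=====----+#*
*********************************###*+=-----------------=#**
****************************************####*+=---------#***
***********************************************+*###*+=+#***
************************************************************
************************************************************
************************************************************
************************************************************
************************************************************
```

The cell lies on its side, aligned with the tool, wrist px (176,257); the balls are in the pan at px (156,284), (144,270), (149,262). Regripping.

Call:
arm_command([
  {"x": 0.015, "y": 0.01, "z": 0.3, "yaw": 0},
  {"x": 0, "y": 0, "z": 0.4, "yaw": 0},
  {"x": 0, "y": 0, "z": 0.4, "yaw": 0},
  {"x": 0, "y": 0, "z": 0.3, "yaw": 0},
  {"x": 0, "y": 0, "z": 0.15, "yaw": 0},
  {"x": 0, "y": 0, "z": 0.05, "yaw": 0},
  {"x": 0, "y": 0, "z": 0, "yaw": 0},
])

```text
t: 23.48
position: [0.4684, -0.1437, 0.0366]
ee_rot: [-0.001, 0.494, 0.869, -0.0]
contact_force: [0.5, 0.8, 0.3]
gripper_width: 0.0877
finger_force: 0.0
```

Call:
arm_command([
  {"x": 0, "y": 0, "z": 0, "yaw": 0},
  {"x": 0, "y": 0, "z": 0, "yaw": 0},
  {"x": 0, "y": 0, "z": 0, "yaw": 0},
  {"x": 0, "y": 0, "z": 0, "yaw": 0},
  {"x": 0, "y": 0, "z": 0, "yaw": 0},
  {"x": 0, "y": 0, "z": 0, "yaw": 0},
], gripper=-1)

```text
t: 23.98
position: [0.4689, -0.144, 0.0377]
ee_rot: [0.0, 0.494, 0.87, -0.0]
contact_force: [-1.5, 2.1, 10.2]
gripper_width: 0.0514
finger_force: 5.1
```

Call:
arm_command([
  {"x": 0, "y": 0, "z": -0.15, "yaw": 0},
  {"x": 0, "y": 0, "z": -0.25, "yaw": 0},
  {"x": 0, "y": 0, "z": -0.25, "yaw": 0.028},
  {"x": 0, "y": 0, "z": -0.2, "yaw": 0.028},
  {"x": 0, "y": 0, "z": -0.05, "yaw": 0.027},
  {"x": 0, "y": 0, "z": 0, "yaw": 0},
  {"x": 0, "y": 0, "z": 0, "yaw": 0},
])

```text
t: 24.57
position: [0.4689, -0.1439, 0.1096]
ee_rot: [0.0, 0.602, 0.799, 0.0]
contact_force: [0.4, -1.0, 0.1]
gripper_width: 0.0048
finger_force: 0.0
```

```bash
cat > held.py <<'E'
from h import *
p,M,a,o=pose(); print(p.round(4),round(a,1),o["t"],o["contact_force"].round(1),round(o["gripper_width"],4))
print("X rel inner rim mm",((p-np.array([.5064,-.2509,0]))@M[:,0]*1000-63.8).round(1),"pivot above rim",((p[2]+.019-.04)*1000).round(1))
Cs={c:cam(c) for c in("side","wrist")}; G={}
for c in Cs: viewer.grab_frame(c)
for n in("cell_mid","cell"):
    for c,C in Cs.items():
        e=np.array(proj(C,p+M@np.array([0,0,-.019])))
        ds=[d for d in viewer.place_of(n,c) if np.linalg.norm(np.array(d["location"])-e)<(75 if c=="wrist" else 25)]
        if ds:
            O,d=ray(C,ds[0]["location"]); y=M[:,1]; P=O+d*((p-O)@y)/(d@y); q=M.T@(P-p)*1000
            G[n,c]=np.array([q[0],-q[2]-19]); print(n,c,np.round(ds[0]["location"]),round(ds[0]["score"],2),"(fwd,up) rel grasp",G[n,c].round(1))
for c in Cs:
    if ("cell",c) in G and ("cell_mid",c) in G: u=G["cell_mid",c]-G["cell",c]; print(c,"phi",np.degrees(np.arctan2(u[0],u[1])).round(1),"len",np.hypot(*u).round(1))
E
python3 held.py
```

```text
[ 0.4689 -0.1439  0.1096] 16.0 24.5667 [ 0.4 -1.   0.1] 0.0048
X rel inner rim mm 49.4 pivot above rim 88.6
cell_mid wrist [190. 258.] 0.93 (fwd,up) rel grasp [ 91.1 225.5]
cell wrist [210. 263.] 0.78 (fwd,up) rel grasp [ 77.4 178.2]
wrist phi 16.2 len 49.3
```

Slipped again (opening 5 mm). Raising and re-examining how it lies.

Call:
arm_command([
  {"x": -0.2, "y": 0, "z": -0.4, "yaw": 0},
  {"x": -0.2, "y": 0, "z": -0.3, "yaw": 0},
  {"x": 0, "y": 0, "z": 0, "yaw": 0},
], gripper=1)

```text
t: 25.12
position: [0.4792, -0.1771, 0.1697]
ee_rot: [0.004, 0.603, 0.798, 0.0]
contact_force: [1.3, -0.0, 1.2]
gripper_width: 0.0172
finger_force: 0.0
```

Run:
```python
from h import *
p,M,a,o=pose();print(p.round(4),a,o["t"],o["gripper_width"])
for c in("wrist","side"):
    im=viewer.grab_frame(c); C=cam(c); np.save(f"{c}.npy",im)
    if c=="wrist": np.save("pW.npy",np.array([*p,*M.ravel()]))
    for n in("cell_mid","cell"): print(c,n,[(np.round(d["location"]).tolist(),round(d["score"],2),atz(C,d["location"],.03)[:2].round(3).tolist()) for d in viewer.place_of(n,c)][:4])
    X=np.array([.468,-.14,.03]); y0,x0=map(int,proj(C,X)); w=(36,44,1) if c=="wrist" else (26,28,1)
    ds=[d for d in viewer.silhouettes("cell",c) if np.hypot(*(np.array(d["location"])-[y0,x0]))<30]
    for d in ds[:1]:
        ct=max(cv2.findContours(d["region"].astype(np.uint8),0,1)[0],key=cv2.contourArea); print(d["score"],d["region"].sum(),cv2.approxPolyDP(cv2.convexHull(ct),2,True)[:,0,::-1].tolist())
    g=im.mean(2); g=g[y0-w[0]:y0+w[0],x0-w[1]:x0+w[1]]
    lo,hi=np.percentile(g,2),np.percentile(g,99); print(c,"rows from",y0-w[0],"cols from",x0-w[1],"step row 2 col 1")
    for row in g[::2]: print("".join(" .:-=+*#%@"[int(np.clip((v-lo)/(hi-lo)*9.99,0,9))] for v in row))
```

```text
[ 0.4792 -0.1771  0.1697] 15.814672167621701 25.1167 0.01724976199383029
wrist cell_mid [([252.0, 93.0], 0.71, [0.297, -0.341]), ([146.0, 257.0], 0.59, [0.47, -0.145])]
wrist cell []
0.87 1698 [[123, 273], [161, 283], [175, 238], [141, 226], [135, 227]]
wrist rows from 105 cols from 212 step row 2 col 1
      ..  .       .-##-....  . .........  ..:**##%%###%############%%%###%####%%########
  ..  ......       ....---.   . .......   .. ..:*########%##########%%##%%###%%%########
       .  ..      . ...:**--   ........   ...   .:::--###%#########%%%##%%###%%#########
       .          ......:***#*  .... ..   ..     .++==-=#%###*##:*#%%%##%%###%%%#####%#%
.         ..      ..... ...:**##-... .    ..      :*++--#%##+  .:::-*#%#%%###%%#########
       .   .      ..... ....   -#--               -*+=:-##-  :-=+++===##%%%%#%%######%#%
       .  .. .    .....  ..      :*              .==   :#%# .-=+***++==+ :***##:**#%#%#%
       .   .         .. ...     .   -  ..    =#+--:.    -%*:.-=+**+=-         .    .=%%%
           .      .. .. ..      .             -#**       ... .-==-                 
[... 3592 characters left out ...]
@+=-=..    #####
 . .. .   .....-==--===---=+=+###%%@@@*==-===.      +###
.  . .  . .....-===========--*#%%@@%=.:-=====.  .     ##
. ...    ... ..+==-=-=====-==+%@%=.... ..+-==..       .#
...  ......  ..--===-========+%=.. ....---..+..  ..-+##-
 ....... ......:-=====-==-=-=:.      +##*..   .:=**-....
. ... ...  .    .+--=-==-====-.    . .....--+*+. .. ....
 .  ... ... .  .  .:-=-======-...... .-=#*+...... ......
  .. ..... . .     .. :-===-==. ..-+#*-............ .   
   .. ... . .. .     ....:-=---=*#-..... ...........: -.
     .  ...  . ...   ....--+**: ........ .... ..: - :=++
      .. . ..      ..-=**+...................:--:-+++=+=
        . ....   .-#*=...............  .::--:-++++++++++
```

```bash
cat > fit5.py <<'E'
from h import *
from scipy.optimize import differential_evolution as DE
import itertools
q=np.load("pW.npy"); p,M=q[:3],q[3:].reshape(3,3)
H={"side":[[217,234],[223,246],[242,247],[255,227],[246,216],[229,215]],"wrist":[[123,273],[161,283],[175,238],[141,226],[135,227]]}
C={c:cam(c) for c in H}; ob={}
for c in H: ob[c]=cv2.fillConvexPoly(np.zeros((384*4,512*4),np.uint8),(np.array(H[c])[:,::-1]*4).astype(np.int32),1)>0
def run(dims,free):
    L=[np.array([a*dims[0]/2,b*dims[1]/2,c*dims[2]/2]) for a,b,c in itertools.product((-1,1),repeat=3)]
    def V(v):
        Rm=R.from_euler("ZYX",[v[2],v[3],v[4]]).as_matrix(); P=[Rm@l for l in L]; z=min(x[2] for x in P); return [x+[v[0],v[1],.004-z+v[5]] for x in P]
    def cost(v):
        J=0
        for c in H:
            k=np.array([proj(C[c],P)[::-1] for P in V(v)],np.float32)*4
            h=cv2.fillConvexPoly(np.zeros(ob[c].shape,np.uint8),cv2.convexHull(k.astype(np.int32)),1)>0
            y,x=[slice(4*100,4*270),slice(4*190,4*310)]; h=h[y,x];m=ob[c][y,x]; J+=1-(h&m).sum()/(h|m).sum()
        return J/2
    t=.35 if free else .01
    s=DE(cost,[(.44,.5),(-.18,-.11),(np.radians(70),np.radians(170)),(-t,t),(-t,t),(0,.02 if free else .001)],seed=1,maxiter=40,popsize=8,polish=False)
    print(dims,free,s.x[:2].round(4),"yaw,pitch,roll",np.degrees(s.x[2:5]).round(1),"lift",s.x[5].round(4),"cost",round(s.fun,3))
for d in((.044,.054,.064),(.064,.054,.044),(.054,.044,.064),(.054,.064,.044),(.044,.064,.054),(.064,.044,.054)): run(d,False)
run((.044,.054,.064),True)
E
timeout 500 python3 fit5.py
```

```text
(0.044, 0.054, 0.064) False [ 0.4678 -0.1445] yaw,pitch,roll [121.8   0.3   0.2] lift 0.0002 cost 0.13
(0.064, 0.054, 0.044) False [ 0.469  -0.1413] yaw,pitch,roll [160.4   0.4  -0.2] lift 0.001 cost 0.294
(0.054, 0.044, 0.064) False [ 0.4678 -0.1444] yaw,pitch,roll [140.4   0.4  -0.4] lift 0.0007 cost 0.236
(0.054, 0.064, 0.044) False [ 0.4682 -0.1392] yaw,pitch,roll [121.1   0.3  -0.5] lift 0.0007 cost 0.246
(0.044, 0.064, 0.054) False [ 0.47   -0.1404] yaw,pitch,roll [123.    0.3  -0.4] lift 0.0002 cost 0.164
(0.064, 0.044, 0.054) False [ 0.4689 -0.1437] yaw,pitch,roll [160.    0.3   0. ] lift 0.001 cost 0.277
(0.044, 0.054, 0.064) True [ 0.4668 -0.1433] yaw,pitch,roll [120.8   3.6  -0. ] lift 0.0001 cost 0.12
```

Run:
```python
from h import *
q=np.load("pW.npy"); p,M=q[:3],q[3:].reshape(3,3)
r_=viewer.camera_info("wrist"); T=np.eye(4);T[:3,:3]=M;T[:3,3]=p
m=np.linalg.inv(T@np.array(r_["T_tool_cam"])); W=(np.array(r_["intrinsics"]),m[:3,:3],m[:3,3])
print("cam pos",-(m[:3,:3].T@m[:3,3]),"K",W[0].round(0).tolist(), "axis",m[2,:3].round(2))
for z in(.068,.048):
    P=np.array([atz(W,k,z)[:2] for k in((137,227.5),(175,238.5),(125,271),(164,281.5))])
    print(z,"LF LB RF RB",P.round(4).tolist(),"len",np.linalg.norm(P[0]-P[1]).round(4),np.linalg.norm(P[2]-P[3]).round(4),"width",np.linalg.norm(P[0]-P[2]).round(4),"mid",P.mean(0).round(4))
# predicted wrist pixels of the box corners under the on-side pose
f=np.radians(121.5);F=np.array([np.cos(f),np.sin(f)]);Y=np.array([F[1],-F[0]])
for z in(.068,.004):
    print(z,[np.round(proj(W,[*(np.array([.4678,-.1445])+F*a+Y*b),z])).tolist() for b in(-.025,.025) for a in(.022,-.022)])
im=np.load("side.npy"); S=cam("side")
for z in(.068,.004):
    print("side",z,[np.round(proj(S,[*(np.array([.4678,-.1445])+F*a+Y*b),z])).tolist() for b in(-.025,.025) for a in(.022,-.022)])
# local geometry hypotheses: pane rims in side view, mouth forward / mouth back
for s in(1,-1):
    print("mouth",s,{k:[np.round(proj(S,[*(np.array([.4678,-.1445])+F*s*(z-.022)+Y*b),.036-x])).tolist() for b in(-.023,.023)] for k,(x,z) in {"Vline":(0,.01),"rim up":(-.028,.038),"rim low":(.028,.038)}.items()})
```

```text
cam pos [ 0.45757283 -0.10371125  0.36145415] K [[274.0, 0.0, 257.0], [0.0, 274.0, 188.0], [0.0, 0.0, 1.0]] axis [ 0.08 -0.27 -0.96]
0.068 LF LB RF RB [[0.4371, -0.1413], [0.4588, -0.1781], [0.4778, -0.117], [0.5007, -0.1536]] len 0.0427 0.0431 width 0.0474 mid [ 0.4686 -0.1475]
0.048 LF LB RF RB [[0.4357, -0.1439], [0.4588, -0.1832], [0.4792, -0.1179], [0.5036, -0.157]] len 0.0456 0.0461 width 0.0507 mid [ 0.4693 -0.1505]
0.068 [[134.0, 226.0], [173.0, 238.0], [121.0, 272.0], [161.0, 282.0]]
0.004 [[129.0, 231.0], [162.0, 241.0], [118.0, 269.0], [152.0, 278.0]]
side 0.068 [[227.0, 215.0], [238.0, 229.0], [215.0, 232.0], [225.0, 246.0]]
side 0.004 [[246.0, 217.0], [257.0, 230.0], [234.0, 232.0], [244.0, 246.0]]
mouth 1 {'Vline': [[245.0, 227.0], [233.0, 242.0]], 'rim up': [[230.0, 218.0], [218.0, 233.0]], 'rim low': [[246.0, 219.0], [235.0, 234.0]]}
mouth -1 {'Vline': [[239.0, 220.0], [228.0, 234.0]], 'rim up': [[237.0, 228.0], [226.0, 243.0]], 'rim low': [[253.0, 229.0], [242.0, 243.0]]}
```

Pose confirmed: on its side, mouth forward, balls undisturbed. Regripping deeper, close to its middle, and giving the fingers longer to close.

Call:
arm_command([
  {"x": 0.23, "y": -0.04, "z": 0.1, "yaw": 0},
  {"x": 0.23, "y": 0, "z": 0.2, "yaw": -0.02},
  {"x": 0, "y": 0, "z": 0.3, "yaw": -0.033},
  {"x": 0, "y": 0, "z": 0.3, "yaw": -0.034},
  {"x": 0, "y": 0, "z": 0.3, "yaw": 0},
  {"x": 0, "y": 0, "z": 0.3, "yaw": 0},
  {"x": 0, "y": 0, "z": 0.2, "yaw": 0},
  {"x": 0, "y": 0, "z": 0.08, "yaw": 0},
  {"x": 0, "y": 0, "z": 0, "yaw": 0},
])

```text
t: 26.27
position: [0.4629, -0.1393, 0.0204]
ee_rot: [-0.002, 0.488, 0.873, -0.0]
contact_force: [-0.3, 0.2, 0.1]
gripper_width: 0.0881
finger_force: 0.0
```

Call:
arm_command([
  {"x": 0, "y": 0, "z": 0, "yaw": 0},
  {"x": 0, "y": 0, "z": 0, "yaw": 0},
  {"x": 0, "y": 0, "z": 0, "yaw": 0},
  {"x": 0, "y": 0, "z": 0, "yaw": 0},
  {"x": 0, "y": 0, "z": 0, "yaw": 0},
  {"x": 0, "y": 0, "z": 0, "yaw": 0},
  {"x": 0, "y": 0, "z": 0, "yaw": 0},
], gripper=-1)

```text
t: 26.85
position: [0.4647, -0.1402, 0.0232]
ee_rot: [0.001, 0.488, 0.873, 0.0]
contact_force: [-0.6, -0.2, 2.7]
gripper_width: 0.0537
finger_force: 30.0
```

Call:
arm_command([
  {"x": 0, "y": 0, "z": -0.1, "yaw": 0},
  {"x": 0, "y": 0, "z": -0.16, "yaw": 0.03},
  {"x": 0, "y": 0, "z": -0.1, "yaw": 0.03},
  {"x": 0, "y": 0, "z": 0, "yaw": 0.031},
  {"x": -0.1, "y": 0, "z": 0, "yaw": 0},
  {"x": -0.1, "y": 0, "z": 0, "yaw": 0},
  {"x": 0, "y": 0, "z": 0, "yaw": 0},
])

```text
t: 27.43
position: [0.4685, -0.157, 0.051]
ee_rot: [-0.0, 0.607, 0.795, -0.0]
contact_force: [-0.1, 0.4, -0.6]
gripper_width: 0.0538
finger_force: 30.0
```

```bash
python3 held.py
```

```text
[ 0.4685 -0.157   0.051 ] 15.2 27.4333 [-0.1  0.4 -0.6] 0.0538
X rel inner rim mm 36.8 pivot above rim 30.0
cell_mid side [232. 234.] 0.65 (fwd,up) rel grasp [-9.  2.]
cell_mid wrist [231. 259.] 0.73 (fwd,up) rel grasp [ 83.2 189.6]
cell side [240. 240.] 0.64 (fwd,up) rel grasp [-33.   -2.4]
cell wrist [255. 258.] 0.61 (fwd,up) rel grasp [ 92.  201.7]
side phi 79.6 len 24.5
wrist phi -144.1 len 14.9
```

Call:
arm_command([
  {"x": -0.073, "y": 0, "z": 0, "yaw": 0},
  {"x": -0.056, "y": 0, "z": -0.044, "yaw": 0},
  {"x": -0.056, "y": 0, "z": -0.044, "yaw": 0},
  {"x": -0.067, "y": 0, "z": -0.027, "yaw": 0},
  {"x": -0.067, "y": 0, "z": -0.027, "yaw": 0},
  {"x": 0, "y": 0, "z": 0, "yaw": 0},
])

```text
t: 28.23
position: [0.4753, -0.1808, 0.0631]
ee_rot: [-0.0, 0.608, 0.794, 0.0]
contact_force: [-2.1, 4.5, -1.0]
gripper_width: 0.0536
finger_force: 30.0
```

```bash
python3 held.py; python3 fit2.py 10 110
```

```text
[ 0.4753 -0.1808  0.0631] 15.1 28.2333 [-2.1  4.5 -1. ] 0.0536
X rel inner rim mm 12.0 pivot above rim 42.1
cell_mid side [234. 236.] 0.86 (fwd,up) rel grasp [ 10.2 -10.7]
cell_mid wrist [216. 256.] 0.78 (fwd,up) rel grasp [ 63.6 143.9]
cell side [241. 243.] 0.61 (fwd,up) rel grasp [-21.   -2.3]
cell wrist [240. 255.] 0.58 (fwd,up) rel grasp [ 68.8 160. ]
side phi 105.0 len 32.4
wrist phi -162.0 len 17.0
[ 0.4753 -0.1804  0.063 ] 15.1 28.5333 [-1.2  1.7 -1. ] 0.0541
mask 654 0.58 [234. 240.] tcp px [239. 238.]
phi 52.0 gx,gz [-18.7  22. ] cost 0.172
```

Call:
arm_command([
  {"x": -0.056, "y": 0, "z": 0.025, "yaw": 0},
  {"x": -0.056, "y": 0, "z": 0.025, "yaw": 0},
  {"x": -0.075, "y": 0, "z": 0.012, "yaw": 0},
  {"x": -0.075, "y": 0, "z": 0.013, "yaw": 0},
  {"x": -0.05, "y": 0, "z": 0.025, "yaw": 0},
  {"x": -0.05, "y": 0, "z": 0.025, "yaw": 0},
  {"x": 0, "y": 0, "z": 0, "yaw": 0},
])

```text
t: 29.22
position: [0.4839, -0.2089, 0.0544]
ee_rot: [0.002, 0.608, 0.794, 0.0]
contact_force: [-0.9, 2.0, 4.7]
gripper_width: 0.0539
finger_force: 30.0
```

```bash
python3 held.py; python3 fit2.py -10 110
python3 - <<'E'
from h import *
p,M,a,o=pose(); im=viewer.grab_frame("side"); C=cam("side"); y0,x0=map(int,proj(C,p)); g=im.mean(2)[y0-24:y0+28,x0-30:x0+30]
lo,hi=np.percentile(g,2),np.percentile(g,99); print(y0-24,x0-30)
for row in g[::2]: print("".join(" .:-=+*#%@"[int(np.clip((v-lo)/(hi-lo)*9.99,0,9))] for v in row))
E
```

```text
[ 0.4839 -0.2089  0.0544] 15.1 29.2167 [-0.9  2.   4.7] 0.0539
X rel inner rim mm -17.5 pivot above rim 33.4
cell_mid side [238. 238.] 0.94 (fwd,up) rel grasp [28.  -4.3]
cell_mid wrist [198. 259.] 0.84 (fwd,up) rel grasp [ 82.9 195.6]
cell side [251. 244.] 0.66 (fwd,up) rel grasp [  6.3 -27.3]
cell wrist [213. 255.] 0.8 (fwd,up) rel grasp [ 67.8 153.6]
side phi 43.4 len 31.7
wrist phi 19.7 len 44.6
[ 0.4835 -0.2083  0.0537] 15.1 29.5167 [-0.   2.4  5.1] 0.0537
mask 453 0.79 [241. 245.] tcp px [251. 245.]
phi 53.5 gx,gz [7.3 8.4] cost 0.24
227 214
     ...  ..-             -%#**++++*%#%%:        .:::*%#####
    +*=.....::            =%#**%#@%#***#%.       ::::::#%###
   .......:::-        .-=%@@@@@#*******=#+       :::::::-%#*
   ..:=++*#+.        .%%@@@@@@@@#******+=%+      :-:::::::*%
 .  -%%*-===-        :@@@@@@@@@@@%#****++*#+     +-+-:::--+*
 .  .###+++++.       .@@@@@@@@@@@@@%#**++++#-    %++:::=#%+=
 ..:.----++++.        @@@@@@@@@@@@@@@%#+++++#--==#=+-----==-
:.::-----=+++:        @@@@@@@@@@@@@@@@@*++++%#==---------=-=
----------=++:        %%@@@@@@@@@@@%##*+++++=+------------
[... 339 characters left out ...]
--------:-.--:::::::-:::::+##
-------------------------------------.--::::::::::-:::::::+#
------------------------------------:::::::::::::::::::-:::*
-----=-------------------------=::::::::::::::-::::::=====**
--=-------------------------:::#=::::::::::::::==*#***####*#
:----------------=-------:::-:::-:--:-::-::::::=####******##
:------------=-+----::--:-::::::::-::::::::=####*###******##
----------------:::::-----::::::::=#=-====*#####**####**####
------:-.--:::::::::-:--:::::===*####*#*###*##****#####****#
-------::::::::::::::::::-==**#######*#####*#**#######*****#
--:::::::::::::::::::-:=*###***###*##*###***#**##*##*###****
::::::::::-:::::====*###*****#******##***#*#*******#########
```

Call:
arm_command([
  {"x": 0, "y": 0, "z": -0.2, "yaw": 0},
  {"x": 0, "y": 0, "z": -0.3, "yaw": 0},
  {"x": -0.15, "y": 0, "z": 0, "yaw": 0},
  {"x": -0.25, "y": 0, "z": 0, "yaw": 0},
  {"x": -0.3, "y": 0, "z": 0, "yaw": 0},
  {"x": -0.25, "y": 0, "z": 0, "yaw": 0},
  {"x": -0.05, "y": 0, "z": 0.25, "yaw": 0},
  {"x": 0, "y": 0, "z": 0.25, "yaw": 0},
  {"x": 0, "y": 0, "z": 0.1, "yaw": 0},
  {"x": 0, "y": 0, "z": 0, "yaw": 0},
])

```text
t: 30.5
position: [0.5014, -0.2849, 0.04]
ee_rot: [-0.003, 0.608, 0.794, -0.001]
contact_force: [0.1, 0.4, -1.9]
gripper_width: 0.054
finger_force: 30.0
```

```bash
python3 held.py; python3 fit2.py -10 110
```

```text
[ 0.5014 -0.2849  0.04  ] 15.1 30.5 [ 0.1  0.4 -1.9] 0.054
X rel inner rim mm -95.1 pivot above rim 19.0
cell_mid side [272. 255.] 0.6 (fwd,up) rel grasp [ 30.4 -19.6]
cell_mid wrist [198. 257.] 0.89 (fwd,up) rel grasp [ 14.5 -12.1]
cell side [278. 263.] 0.82 (fwd,up) rel grasp [-0.5 -4.2]
cell wrist [213. 256.] 0.63 (fwd,up) rel grasp [ 60.  133.7]
side phi 116.3 len 34.6
wrist phi -162.7 len 152.7
[ 0.5044 -0.2857  0.0463] 15.2 30.8 [-0.3 -0.2 -1.2] 0.054
mask 447 0.79 [267. 267.] tcp px [280. 265.]
phi 57.8 gx,gz [-3.4 11.2] cost 0.336
```

Call:
arm_command([
  {"x": 0, "y": 0, "z": 0.13, "yaw": 0},
  {"x": 0, "y": 0, "z": 0.12, "yaw": 0},
  {"x": 0, "y": 0, "z": 0.08, "yaw": 0},
  {"x": 0, "y": 0, "z": 0.06, "yaw": 0},
  {"x": 0, "y": 0, "z": 0, "yaw": 0},
])

```text
t: 31.32
position: [0.505, -0.2883, 0.017]
ee_rot: [0.004, 0.608, 0.794, -0.001]
contact_force: [-2.7, -4.4, 13.3]
gripper_width: 0.0541
finger_force: 30.0
```

```bash
python3 fit2.py -10 110
```

```text
[ 0.505  -0.2883  0.017 ] 15.1 31.3167 [-2.7 -4.4 13.3] 0.0541
mask 375 0.72 [276. 265.] tcp px [289. 265.]
phi 57.9 gx,gz [ 1.8 11.1] cost 0.433
```

Call:
arm_command([
  {"x": -0.04, "y": 0, "z": 0.02, "yaw": 0},
  {"x": -0.05, "y": 0, "z": 0.04, "yaw": 0},
  {"x": -0.05, "y": 0, "z": 0.04, "yaw": 0},
  {"x": -0.05, "y": 0, "z": 0.04, "yaw": 0},
  {"x": -0.03, "y": 0, "z": 0.025, "yaw": 0},
  {"x": 0, "y": 0, "z": 0, "yaw": 0},
])

```text
t: 31.92
position: [0.5094, -0.3052, 0.0031]
ee_rot: [0.003, 0.608, 0.794, -0.001]
contact_force: [-2.3, -4.8, 11.0]
gripper_width: 0.0539
finger_force: 30.0
```

```bash
python3 fit2.py -20 110
```

```text
[ 0.5094 -0.3052  0.0031] 15.1 31.9167 [-2.3 -4.8 11. ] 0.0539
mask 245 0.67 [284. 272.] tcp px [300. 269.]
phi 60.8 gx,gz [21.2  2.6] cost 0.686
```

Run:
```python
from h import *
p,M,a,o=pose()
for c,(u,d,l,r_,sr,sc) in(("wrist",(150,60,50,50,4,2)),("side",(34,24,26,30,2,1))):
    im=viewer.grab_frame(c); C=cam(c); y0,x0=map(int,proj(C,p)); g=im.mean(2)[max(0,y0-u):y0+d,x0-l:x0+r_]
    lo,hi=np.percentile(g,2),np.percentile(g,99); print(c,"rows",max(0,y0-u),"cols",x0-l,"tcp",y0,x0)
    for row in g[::sr,::sc]: print("".join(" .:-=+*#%@"[int(np.clip((v-lo)/(hi-lo)*9.99,0,9))] for v in row))
    for dd in viewer.silhouettes("cell",c)[:4]:
        ct=max(cv2.findContours(dd["region"].astype(np.uint8),0,1)[0],key=cv2.contourArea); print(round(dd["score"],2),np.round(dd["location"]),cv2.approxPolyDP(cv2.convexHull(ct),2,True)[:,0,::-1].tolist())
S,W=cam("side"),cam("wrist")
for ph,gx,gz in((20,-5,10),(40,0,8),(58,18,4),(58,10,8)):
    f=np.radians(ph); print(ph,gx,gz,"W FB,FT,RT,RB",[np.round(proj(W,cellpt(p,M,f,(x,-.025,z),gz/1e3,gx/1e3))).astype(int).tolist() for x,z in((.032,0),(.032,.044),(-.032,.044),(-.032,0))],"S",[np.round(proj(S,cellpt(p,M,f,(x,-.025,z),gz/1e3,gx/1e3))).astype(int).tolist() for x,z in((.032,0),(.032,.044),(-.032,.044),(-.032,0))])
```

```text
wrist rows 63 cols 207 tcp 213 257
        :+*  :*********+**************************
         .     ++*******##****************+++*****
         .          :***##******************+****+
                       ****###*********+*********+
                        **************************
                          +***********************
                           +**********************
                            .+************++******
                              +*******+******+****
                               .+*****************
                                 ++******#********
                                  .+*****#****+***
  ..                                .+*******+++**
                                     .+****++*****
                                       ++*********
                                         +****+**#
                                          ********
  --:                                     :***+@@*
 :**+                                     +**.**#*
 =**+ ::::::::::::::::::::::::::::::::::::-+=.**@-
 =**+:%%%%%%%%%%%%%%%%%%%%%%%%%%%%%%%%%%%%@@%
[... 3467 characters left out ...]
0, 325], [294, 348], [306, 345], [323, 327], [307, 306], [297, 307]]
0.63 [364. 263.] [[345, 254], [357, 288], [383, 279], [381, 245], [370, 244]]
0.57 [281. 271.] [[276, 279], [287, 281], [289, 263], [279, 269]]
20 -5 10 W FB,FT,RT,RB [[171, 223], [162, 213], [276, 212], [261, 222]] S [[294, 251], [278, 247], [293, 263], [311, 266]]
40 0 8 W FB,FT,RT,RB [[186, 224], [156, 216], [264, 209], [274, 219]] S [[300, 254], [281, 247], [286, 259], [307, 267]]
58 18 4 W FB,FT,RT,RB [[211, 223], [167, 216], [265, 202], [300, 213]] S [[302, 258], [282, 248], [278, 257], [300, 267]]
58 10 8 W FB,FT,RT,RB [[205, 224], [163, 218], [253, 205], [289, 216]] S [[304, 257], [284, 248], [281, 257], [302, 267]]
```

The wrist view shows the cell now nearly upright (rims at rows 141 and 241, V line at about 194), gripped near its rear end. Releasing it onto the table, then regripping at the centre.

Call:
arm_command([
  {"x": 0, "y": 0, "z": 0, "yaw": 0},
  {"x": 0, "y": 0, "z": 0, "yaw": 0},
  {"x": 0, "y": 0, "z": 0, "yaw": 0},
  {"x": 0, "y": 0, "z": -0.05, "yaw": 0},
  {"x": 0.1, "y": 0, "z": -0.05, "yaw": 0},
  {"x": 0.1, "y": 0, "z": 0, "yaw": 0},
  {"x": 0.07, "y": 0, "z": 0, "yaw": 0},
  {"x": 0, "y": 0, "z": 0, "yaw": 0},
], gripper=1)

```text
t: 32.88
position: [0.5024, -0.2799, 0.0084]
ee_rot: [-0.0, 0.607, 0.794, 0.0]
contact_force: [-0.1, 0.2, -1.0]
gripper_width: 0.0878
finger_force: 0.0
```

Run:
```python
from h import *
p,M,a,o=pose(); print(p.round(4),a,o["t"],o["gripper_width"])
im=viewer.grab_frame("wrist"); W=cam("wrist"); y0,x0=map(int,proj(W,p)); g=im.mean(2)[150:300,x0-54:x0+54]
lo,hi=np.percentile(g,2),np.percentile(g,99); print("rows 150 step 4, cols",x0-54,"step 2")
for row in g[::4,::2]: print("".join(" .:-=+*#%@"[int(np.clip((v-lo)/(hi-lo)*9.99,0,9))] for v in row))
for dd in viewer.silhouettes("cell","wrist")[:2]:
    ct=max(cv2.findContours(dd["region"].astype(np.uint8),0,1)[0],key=cv2.contourArea); print(round(dd["score"],2),np.round(dd["location"]),cv2.approxPolyDP(cv2.convexHull(ct),2,True)[:,0,::-1].tolist())
for gx in(0,.005,-.005):
    f=lambda x,y,z:np.round(proj(W,np.array([*(p+M[:,0]*(x-gx)+M[:,1]*y)[:2],z]))).astype(int).tolist()
    print("upright exp gx",gx,"FT L,R",f(.032,-.025,.044),f(.032,.025,.044),"RT",f(-.032,-.025,.044),f(-.032,.025,.044),"rims",f(.028,0,.038)[0],f(-.028,0,.038)[0],"V",f(0,0,.01)[0])
```

```text
[ 0.5024 -0.2799  0.0084] 15.209417955906602 32.8833 0.08784843349808805
rows 150 step 4, cols 203 step 2
::::::--::::::::::::::::-:::::::::::::::::::::++*::++*
::------:::::::::::::::::::::::::::::::::::::-*---::::
:::::::::::::--:::--:::::::::::++::::::::::::++::--:::
::::::::::::::::::::::::::::::::::::::::::::::::::-:::
:::::::::::::::::::::::--:::::::::::::::::::--::--::::
::::::-::::::::::::-----::::::::::::::::::::-::-::::::
:::::::::----:::::::::-::-:::::::::---::::::::::::::::
::::::::::::-::::::::-::--:::::::::=**********::::::::
-::::::::::::::::::::::::-:::::::::+**********-:::::::
:::::::::::-:-:-::::::::-:--:::-:::-+**++:****::::::::
:::::::::::---::::::::::::::::::::::::::::-**+::::::::
::::::::::==::::::::-::::::::----::::::::::-==+:::::--
::::::---==-:::::::::-:::::::-::-::::::::::-==-:::::::
:::::::-==---::::::::::::::::::::::--::::::--==-::::::
:::::::-==:-:::::::::::::::::::--::::::::::---==::::::
::::::-==-+**********************************+===::::-
:::::-**+=***********************************+*@@#:---
:::::-**+-***********************************-#@@#::::
::::
[... 806 characters left out ...]
###*-%@@=*****
                                                      
                                                      
                                                      
          .              .         .       .   .   .  
..............................  ......................
0.96 [348. 164.] [[353, 148], [330, 158], [328, 162], [355, 190]]
0.63 [330. 347.] [[311, 357], [343, 372], [343, 332], [311, 323]]
upright exp gx 0 FT L,R [184, 215] [184, 299] RT [278, 219] [278, 295] rims 187 267 V 213
upright exp gx 0.005 FT L,R [192, 215] [192, 299] RT [284, 219] [284, 295] rims 195 274 V 219
upright exp gx -0.005 FT L,R [176, 214] [176, 300] RT [271, 219] [271, 295] rims 180 261 V 207
```

Wrist: the cell stands upright, its front edge at row 212 where 184 would be centred, so I back up about 17 mm and close.

Call:
arm_command([
  {"x": -0.11, "y": 0, "z": 0, "yaw": 0},
  {"x": -0.105, "y": 0, "z": 0, "yaw": 0},
  {"x": 0, "y": 0, "z": 0, "yaw": 0},
  {"x": 0, "y": 0, "z": 0, "yaw": 0},
])

```text
t: 33.32
position: [0.5071, -0.299, 0.0081]
ee_rot: [-0.0, 0.608, 0.794, -0.0]
contact_force: [0.3, 0.6, -0.5]
gripper_width: 0.0879
finger_force: 0.0
```

Run:
```python
from h import *
p,M,a,o=pose(); print(p.round(4),a,o["t"])
im=viewer.grab_frame("wrist"); W=cam("wrist"); y0,x0=map(int,proj(W,p)); g=im.mean(2)[160:300,x0-54:x0+54]
lo,hi=np.percentile(g,2),np.percentile(g,99); print("rows 160 step 4, cols",x0-54,"step 2")
for row in g[::4,::2]: print("".join(" .:-=+*#%@"[int(np.clip((v-lo)/(hi-lo)*9.99,0,9))] for v in row))
# bench pose: from the side/top nets
T,S=cam("top"),cam("side")
viewer.grab_frame("top"); viewer.grab_frame("side")
b=[viewer.place_of("beam_mid",c)[:1] for c in("top","side")]; print([(x[0]["location"],x[0]["score"]) for x in b if x])
if all(b): print("beam tri",tri([T,S],[x[0]["location"] for x in b]),atz(T,b[0][0]["location"],.12),atz(S,b[1][0]["location"],.12))
for c in("top","side"):
    for d in viewer.silhouettes("bench",c)[:1]:
        np.save(f"bench_{c}.npy",d["region"]); print(c,d["score"],d["region"].sum(),np.round(d["location"]))
```

```text
[ 0.5071 -0.299   0.0081] 15.07707063858384 33.3167
rows 160 step 4, cols 202 step 2
-::::::::::::::--::::::::::--:::-:::::::::::::-:::-:::
::::::::::::---::::::::::::::::::::::::::::::-::::::::
::::::::::-=--:::::::::::::::---::::::::::::-=-:::::::
::::::---==--:::::::--::::::::-::-:::::::::---==-:::::
:::::::-==---:::::::::::::::::::-:::::::::::---==-::::
::::::-==-================+++++++++++++++++++++-==-:::
:::::-***-*************************************-***:::
:::::-***:*********+*+****++****++**++*****+**+-***--:
::::::***:=********++*****+*****++**+*****+***=-***::-
::::::+**--********+*+*****************+*****+--***:::
::::::***=-=*******++*+****+*****+***+*******=-+@@@:::
:---::+**=--*****+****+*+++*****************+--+@@@-::
:---::-**+--=###############################=--+@@@:::
:::::::**+---###############################---*@@%:::
::::::-**+---*******************************---#@@#:::
::::::-**+---*******************************=--#@@*:-:
::::::-***---*******************************+-:%@@=:::
--::--:***---*******************************+--@@@-:::
****+*++**:-=************
[... 424 characters left out ...]
*+=#################################*=#@%****
++++****@@@-++***++*******++****+++++++***+++++@@#****
***+++**@@@=++***+********+*********+++++**+++*@@***++
**++++***##*+*****++***+*******++***+*******+++*****++
+++++++++++++++==+++++++++++++=+++++++++++++++++++++++
                                                      
                                                      
                                                      
                                      .               
[([171.7, 141.4], 0.88), ([119.2, 240.6], 0.66)]
beam tri [0.57401502 0.17982975 0.12155109] [0.575262   0.18026562 0.12      ] [0.573639   0.18198875 0.12      ]
top 0.72 3366 [178. 149.]
side 0.6 1255 [128. 225.]
```

The cell is centred between the fingers (front edge at row 183, rear at 276). Closing, and fitting the bench pose.

Call:
arm_command([
  {"x": 0, "y": 0, "z": 0, "yaw": 0},
  {"x": 0, "y": 0, "z": 0, "yaw": 0},
  {"x": 0, "y": 0, "z": 0, "yaw": 0},
  {"x": 0, "y": 0, "z": 0, "yaw": 0},
  {"x": 0, "y": 0, "z": 0, "yaw": 0},
  {"x": 0, "y": 0, "z": 0, "yaw": 0},
  {"x": 0, "y": 0, "z": 0, "yaw": 0},
  {"x": 0, "y": 0, "z": -0.05, "yaw": 0},
], gripper=-1)

```text
t: 34.33
position: [0.5065, -0.2977, 0.0113]
ee_rot: [-0.001, 0.608, 0.794, -0.0]
contact_force: [-0.4, 0.1, -1.5]
gripper_width: 0.0533
finger_force: 30.0
```

```bash
cat > bench.py <<'E'
from h import *
from scipy.optimize import differential_evolution as DE
import itertools
BX=[(-.035,.035,-.135,.135,0,.018),(-.032,.032,.075,.135,.018,.15),(-.032,.032,-.135,-.075,.018,.15)]
ob=[(c,cam(c),np.load(f"bench_{c}.npy")) for c in("top","side")]
def sil(C,v,sh):
    h=np.zeros(sh,np.uint8); cs,sn=np.cos(v[2]),np.sin(v[2])
    for b in BX:
        q=[proj(C,[v[0]+cs*x-sn*y,v[1]+sn*x+cs*y,z])[::-1] for x in b[:2] for y in b[2:4] for z in b[4:]]
        cv2.fillConvexPoly(h,cv2.convexHull(np.array(q,np.float32).round().astype(np.int32)),1)
    return h>0
def cost(v,only=None): 
    L=[1-(lambda h:(h&m).sum()/(h|m).sum())(sil(C,v,m.shape)) for c,C,m in ob if only in(None,c)]; return sum(L)/len(L)
for only in(None,"top","side"):
    s=DE(cost,[(.52,.63),(.12,.24),(0,.45)],args=(only,),seed=1,maxiter=80,popsize=14,polish=False); print(only,s.x[:2].round(4),"yaw",np.degrees(s.x[2]).round(1),"cost",round(s.fun,3))
E
python3 bench.py
```

```text
None [0.5737 0.1717] yaw 12.7 cost 0.369
top [0.5737 0.1719] yaw 12.8 cost 0.048
side [0.5552 0.24  ] yaw 0.2 cost 0.624
```

Call:
arm_command([
  {"x": 0, "y": 0, "z": -0.4, "yaw": 0},
  {"x": 0, "y": 0, "z": -0.5, "yaw": 0},
  {"x": 0, "y": 0, "z": -0.5, "yaw": 0},
  {"x": 0.3, "y": 0.13, "z": -0.3, "yaw": 0},
  {"x": 0.42, "y": 0.18, "z": -0.2, "yaw": 0},
  {"x": 0.43, "y": 0.185, "z": -0.15, "yaw": 0},
  {"x": 0.43, "y": 0.185, "z": -0.15, "yaw": 0},
  {"x": 0.43, "y": 0.185, "z": 0, "yaw": 0},
  {"x": 0.43, "y": 0.185, "z": 0, "yaw": 0},
  {"x": 0.43, "y": 0.185, "z": 0, "yaw": 0},
  {"x": 0.43, "y": 0.185, "z": 0, "yaw": 0},
  {"x": 0.43, "y": 0.185, "z": 0, "yaw": 0},
])

```text
t: 35.33
position: [0.5528, 0.0253, 0.1885]
ee_rot: [0.0, 0.608, 0.794, -0.0]
contact_force: [-0.1, -0.3, -1.0]
gripper_width: 0.0534
finger_force: 30.0
```

Call:
arm_command([
  {"x": 0.43, "y": 0.185, "z": 0, "yaw": 0},
  {"x": 0.43, "y": 0.185, "z": 0, "yaw": 0},
  {"x": 0.43, "y": 0.185, "z": 0, "yaw": 0},
  {"x": 0.43, "y": 0.185, "z": 0, "yaw": 0},
  {"x": 0.2, "y": 0.08, "z": 0, "yaw": 0},
  {"x": 0, "y": 0, "z": 0, "yaw": 0.0128},
  {"x": 0, "y": 0, "z": 0, "yaw": 0},
  {"x": 0, "y": 0, "z": 0, "yaw": 0},
])

```text
t: 36.0
position: [0.5761, 0.1889, 0.1882]
ee_rot: [-0.0, 0.623, 0.782, -0.0]
contact_force: [0.9, 0.3, -1.4]
gripper_width: 0.0537
finger_force: 30.0
```

```bash
cat > fin.py <<'E'
from h import *
p,M,a,o=pose(); print(o["contact_force"].round(1),o["gripper_width"]); goto([.5737,.1719,.106],12.8)
im=viewer.grab_frame("wrist"); W=cam("wrist")
for n in("beam_mid","cell_mid"): print(n,[(np.round(d["location"],1).tolist(),round(d["score"],2)) for d in viewer.place_of(n,"wrist")][:2])
for d in viewer.silhouettes("bench","wrist")[:1]:
    m=d["region"]; print(d["score"],m.sum()); np.save("bench_w.npy",m)
g=im.mean(2)[::6,::4]; lo,hi=np.percentile(g,1),np.percentile(g,99)
for row in g[:56]: print("".join(" .:-=+*#%@"[int(np.clip((v-lo)/(hi-lo)*9.99,0,9))] for v in row))
cs,sn=np.cos(np.radians(12.8)),np.sin(np.radians(12.8))
w=lambda x,y,z:np.round(proj(W,[.5737+cs*x-sn*y,.1719+sn*x+cs*y,z])).astype(int).tolist()
print("lamp inner top corners",w(-.032,.075,.15),w(.032,.075,.15),"outer",w(-.032,.135,.15),w(.032,.135,.15),"det inner",w(-.032,-.075,.15),w(.032,-.075,.15),"base edges",w(-.035,0,.018),w(.035,0,.018),w(-.035,.075,.018),w(.035,.075,.018))
E
python3 fin.py
```

```text
[ 0.9  0.3 -1.4] 0.053732884581541705
shift units [-0.2   -0.076  1.027] yaw 0.0006 now [0.5761 0.1889 0.1882] yang 12.91 t 36.0
beam_mid []
cell_mid [([221.0, 257.5], 0.95)]
0.71 10824
################################################################################################################################
################################################################################################################################
################################################################################################################################
################################################################################################################################
################################################################################################################################
################################################################################################################################
################################################################################################################################
###########
[... 5767 characters left out ...]
::::::::::::::::::::::::::
                                      =:::       -##############################+      .-::- ::::::::::::::::::::::::           
                                      =::.      .-#########%#####################       ::-. :..:::::: .:::::: ..:::.           
                                       .        #-=##%###########################=        .                                     
                                               :%-+###############################                                              
lamp inner top corners [129, 211] [129, 288] outer [48, 207] [48, 291] det inner [285, 218] [286, 283] base edges [178, 227] [178, 278] [121, 225] [121, 280]
```

Run:
```python
from h import *
im=viewer.grab_frame("wrist").astype(int); p,M,a,o=pose(); print(p.round(4),a,o["t"])
W=cam("wrist")
g=im.mean(2).round().astype(int)
for c in(226,276,282): print("col",c,"rows44-62",g[44:62,c].tolist(),"rows112-142",g[112:142,c].tolist())
for r0 in(66,90,102,114,122): print("row",r0,"cols200-218",g[r0,200:218].tolist(),"cols278-298",g[r0,278:298].tolist())
# saturation (beige) map extents per row
s=(im.max(2)-im.min(2)); 
for r0 in range(50,140,8): k=np.where(s[r0,180:320]>45)[0]; print(r0,(k.min()+180,k.max()+180,len(k)) if len(k) else None)
```

```text
[0.5764 0.1881 0.1886] 12.791386205837783 36.25
col 226 rows44-62 [176, 177, 178, 181, 181, 179, 175, 178, 207, 216, 225, 230, 231, 217, 121, 79, 81, 81] rows112-142 [159, 159, 159, 160, 149, 93, 38, 37, 39, 49, 109, 158, 158, 153, 147, 137, 125, 97, 78, 80, 79, 80, 78, 79, 78, 78, 77, 75, 75, 75]
col 276 rows44-62 [178, 179, 180, 179, 180, 176, 172, 207, 216, 227, 233, 235, 235, 235, 235, 235, 235, 235] rows112-142 [240, 240, 240, 240, 240, 240, 241, 241, 241, 241, 241, 241, 238, 228, 214, 189, 117, 78, 77, 77, 77, 78, 77, 78, 79, 76, 76, 77, 78, 76]
col 282 rows44-62 [177, 175, 174, 175, 175, 173, 177, 209, 218, 228, 233, 235, 235, 235, 234, 235, 235, 235] rows112-142 [239, 239, 238, 238, 239, 239, 239, 239, 239, 239, 239, 239, 236, 225, 209, 182, 122, 117, 119, 118, 119, 120, 119, 122, 123, 122, 121, 120, 118, 117]
row 66 cols200-218 [178, 178, 177, 177, 176, 172, 146, 141, 149, 157, 163, 163, 178, 219, 220, 219, 222, 232] cols278-298 [236, 236, 236, 236, 236, 230, 219, 204, 181, 157, 178, 177, 176, 176, 177, 178, 180, 180, 178, 179]
row 90 cols200-218 [118, 116, 114, 114, 111, 11
[... 548 characters left out ...]
 230, 221, 203, 158, 182, 183, 180, 179, 181, 183, 185, 185, 183, 184, 184]
row 122 cols200-218 [118, 114, 110, 110, 113, 116, 119, 118, 116, 114, 140, 149, 154, 158, 159, 159, 159, 159] cols278-298 [240, 241, 241, 241, 239, 230, 221, 201, 127, 118, 120, 122, 121, 122, 149, 182, 186, 184, 181, 178]
50 (np.int64(251), np.int64(282), 32)
58 (np.int64(206), np.int64(286), 22)
66 (np.int64(207), np.int64(286), 80)
74 (np.int64(207), np.int64(286), 21)
82 (np.int64(208), np.int64(286), 62)
90 (np.int64(208), np.int64(286), 16)
98 (np.int64(209), np.int64(285), 46)
106 (np.int64(209), np.int64(286), 14)
114 (np.int64(210), np.int64(285), 42)
122 (np.int64(210), np.int64(285), 37)
130 None
138 None
```

Run:
```python
from h import *
p,M,a,o=pose(); W=cam("wrist")
P=np.array([atz(W,k,.15)[:2] for k in((52,205),(51,287.3),(129,210.3),(127.5,286))]); OL,OR,IL,IR=P
print(P.round(4).tolist()); ang=lambda v:np.degrees(np.arctan2(v[1],v[0]))
print("x-dir",ang(OR-OL),ang(IR-IL),"y-dir-90",ang(OL-IL)-90,ang(OR-IR)-90,"w",np.linalg.norm(OR-OL),np.linalg.norm(IR-IL),"d",np.linalg.norm(OL-IL),np.linalg.norm(OR-IR))
th=np.radians(12.8); c=P.mean(0); 
for t in(12.0,12.8,13.5):
    t=np.radians(t); print("beam mid from lamp",(c-.105*np.array([-np.sin(t),np.cos(t)])).round(4))
```

```text
[[0.5118, 0.2933], [0.5731, 0.3079], [0.5258, 0.2373], [0.5864, 0.2522]]
x-dir 13.40739904108439 13.872318572319342 y-dir-90 14.040737584431795 13.445898791826323 w 0.06297288177618911 0.062374955917751856 d 0.057759190075048726 0.05724954598453813
beam mid from lamp [0.5711 0.17  ]
beam mid from lamp [0.5725 0.1703]
beam mid from lamp [0.5738 0.1706]
```

Call:
arm_command([
  {"x": -0.1, "y": -0.042, "z": 0, "yaw": -0.002},
  {"x": -0.096, "y": -0.042, "z": 0, "yaw": 0},
  {"x": 0, "y": 0, "z": 0.15, "yaw": 0},
  {"x": 0, "y": 0, "z": 0.25, "yaw": 0},
  {"x": 0, "y": 0, "z": 0.25, "yaw": 0},
  {"x": 0, "y": 0, "z": 0.25, "yaw": 0},
  {"x": 0, "y": 0, "z": 0.13, "yaw": 0},
  {"x": 0, "y": 0, "z": 0, "yaw": 0},
  {"x": 0, "y": 0, "z": 0, "yaw": 0},
  {"x": 0, "y": 0, "z": 0, "yaw": 0},
])

```text
t: 37.08
position: [0.5738, 0.1722, 0.1074]
ee_rot: [0.001, 0.621, 0.784, 0.001]
contact_force: [0.1, 0.2, -0.5]
gripper_width: 0.054
finger_force: 30.0
```

Run:
```python
from h import *
p,M,a,o=pose(); print(o["contact_force"].round(1),round(o["gripper_width"],4)); goto([.5733,.1713,.106],13.2)
W=cam("wrist"); im=viewer.grab_frame("wrist"); g=im.mean(2)[150:300,200:314]
lo,hi=np.percentile(g,2),np.percentile(g,99)
for row in g[::5,::2]: print("".join(" .:-=+*#%@"[int(np.clip((v-lo)/(hi-lo)*9.99,0,9))] for v in row))
print([(np.round(d["location"]),d["score"]) for d in viewer.place_of("cell_mid","wrist")], np.round(proj(W,cellpt(p,M,0,(0,0,.022),.0271))), "FT/RT exp",[np.round(proj(W,cellpt(p,M,0,(x,-.025,.044),.0271))).tolist() for x in(.032,-.032)])
viewer.grab_frame("top"); T=cam("top"); 
print("balls",[(np.round(d["location"]).tolist(),round(d["score"],2)) for d in viewer.spot_in("ball0_center","top")])
for n in("wash_bottle","beaker","jar"): print(n,[atz(T,d["location"],0)[:2].round(3).tolist() for d in viewer.place_of(n,"top")[:1]])
```

```text
[ 0.1  0.2 -0.5] 0.054
shift units [-0.009 -0.009  0.017] yaw -0.0001 now [0.5738 0.1722 0.1074] yang 13.19 t 37.0833
+++++++++++----:--:-:::-::--:-----::-::---+-:=++++++++*%%
+++++++++++=----::::-::-::-:-----:::::-:---:-=+++++++++%%
+++++++++++=:-----:::::-----:----:::-:------:=+++++++++%%
++++++++++++:-----:::::-:--::----:::::---:--:+++++++++#%%
+++++++++++**+----::-::--:--:----:::::---:--=***++++++*%%
+++++++++***++---:-:-::--:---:---:::-:---:--=+***+++++*%%
++++++++**++++-----:::----------------------=+++***+++%%%
++++++#%%##%%%%%%%%%%%%%%%%%%%%%%%%%%%%%%%%%%%%%#%%%++%@%
++++++*%%#*%%%##############################%%%*#%%%@%%@@
++++++*%%%+#%%#######################%###%%%%%%+%%%%%@%%@
**+++*+%%%++%%#####%%%%%%%%%%%%%%%##%%%%%%%%%%++%%%%%%%@@
%%%%%%%%%%++*%%%%%%%%%%%%%%%%%%%%%%%%%%%%%%%%#++%%%#%%%%%
%%%%%%%%%%+++%@@@@@@@@@@@@@@@@@@@@@@@@@@@@@@@+++%%@%%%%%%
%%%%#%%@%%+++*@@@@@@@@@@@@@@@@@@@@@@@@@@@@@@%+++%%%%%%%%%
......:*%%*++#%%@@%%%%%@@%%%%%@@%%%%%%@@%%@%%++*%%% .....
.....  =%%#++%%%@@%%%%%%%%%%%%@@%%%%%%@@%%%%%++*%%%  ....
....   -%%#++%%%@@%%%%%@%%%%%%@@%%%%%%@%%%%%%++*%%#   
[... 228 characters left out ...]
       
       *%%%+#%%%%%%%%%%%%%%%%%%%%%%%%%%%%%%%@%+%%%%      
      =%#%%+#%%%%%%%%%%%%%%%%%%%%%%%%%%%%%%%@%+%%%%#     
     .%%#%%*%%%%%%%%%%%%%%%%%%%%%%%%%%%%%%%%@@*%%%%%=    
     %%%%%%#+-------------------------------=%+@%%%%%    
    +%%%%%%%=--------------------------------*@@@@%%%%   
   -##%%%###:---------------------------------#########  
:::::::::::::::::::::::::::::::::::::::::::::::::::::::::
:::::::::::::::::::::::::::::::::::::::::::::::::::::::::
---------------------------------------------------------
[(array([220., 258.]), 0.56)] [221. 257.] FT/RT exp [[185.0, 215.0], [279.0, 219.0]]
balls []
wash_bottle [[0.747, -0.334]]
beaker [[0.729, -0.121]]
jar [[0.281, -0.371]]
```

The cell is upright in the light path, its front edge at row 185 as predicted, within about 1 mm of target and free of contact. Handing in.

```bash
python3 -c "
from h import *
goto([.5733,.1713,.106],13.2); print(r.finish_job())"
```

```text
shift units [-0.011 -0.006  0.007] yaw 0.0 now [0.5735 0.1722 0.1066] yang 13.2 t 37.4333
the job is handed in; nothing more can be done
None
```

I handed the job in at 37.4 s with the balls tipped into the pan and the cell held upright at the middle of the beam, about 1 mm from my estimate. Two regrips slipped and the cell fell from low height inside or beside the pan; each time the fingers snapped nearly shut, so I can't rule out that they touched a pane, and I last saw the balls (three, in the pan) before the final regrip and did not confirm them at the end.

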